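# Load the post-curing cabinet and lock its swing tray inside

### The job

Lay all the printed parts from the dark build sheet side by side on the round swing tray of the curing cabinet, none stacked on another. Then pull up the red index plunger and twist it so that it stays out, swing the loaded tray fully into the cabinet with its black handle, twist the plunger back so that its pin drops home and locks the tray, and last push the amber door shut until it clicks on its catch. Leave the spool, the bottle and the scraper where they are.

Things in the scene. Friction and masses are not known exactly. Their poses are not given: they have to be found in the camera images.
- part_green: green 3D-printed part, 30 mm tall on its base, about 35 g, loose; may be absent. T-shaped bracket: base 72 x 24 x 10 mm, on it a 12 mm thick upright web along its length (64 mm long); grip the web. Origin: centre of its underside; x along its length, z up
- part_blue: blue 3D-printed part, 30 mm tall on its base, about 35 g, loose; may be absent. Hinge block: 66 x 22 x 18 mm with a 22 mm thick barrel lying along its top (60 mm long); grip across the 22 mm. Origin: centre of its underside; x along its length, z up
- part_orange: orange 3D-printed part, 30 mm tall on its base, about 35 g, loose; may be absent. Bridge handle: 78 mm long bar, 14 mm wide and 12 mm deep (18 to 30 mm up), on two 22 mm wide feet at its ends; grip the bar across the 14 mm. Origin: centre of its underside; x along its length, z up
- part_white: white 3D-printed part, 30 mm tall on its base, about 35 g, loose; may be absent. Stepped block: base 70 x 24 x 12 mm with a ridge 44 mm long and 16 mm wide on it; grip the ridge. Origin: centre of its underside; x along its length, z up
- tray_floor (a point): centre of the upper face of the round steel tray, 50 mm above the bench; inside radius 95 mm, rim 7 mm high and 4 mm thick. The tray is carried by an aluminium swing arm, 230 mm from the pivot axis (z up), and stands in front of the cabinet until it is swung. Parts ride on it by friction.
- swing_pivot (a point): on the upright pivot axis of the swing arm, 44 mm above the bench; fixed to the cabinet
- tray_swing (a joint): swing of the tray in rad: 0 in front (loading place), 1.57 fully in the cabinet; counter-clockwise seen from above. An index hole for the plunger pin lies at each of these two places (play about 0.02 rad); the stops are 0.035 rad beyond them. Moves easily when the pin is out.
- handle_grip (a point): black upright handle on the tail of the swing arm, 20 mm thick round post, 43 to 125 mm above the bench, 110 mm from the pivot axis on the side away from the tray; this point is on its axis 108 mm above the bench. It moves a quarter circle with the tray and never meets the cabinet.
- plunger_grip (a point): in the middle of the red wing of the index plunger, 112 mm above the bench when the pin is home. The wing is 50 mm long (along this point's x), 12 mm thick (y), and reaches from 89 to 123 mm above the bench; a 32 mm disc lies under it, 83 to 89 mm up. It rises and turns with the plunger.
- plunger_lift (a joint): lift of the plunger in m: 0 home, 0.018 the upper stop; a spring draws it down with 5.5 N at 0 to 9.5 N at the top. At 0.008 the pin is out of the tray's hole. Lifted 0.013 or more it can be twisted; twisted by more than 0.4 rad it rests at 0.012 by itself when let go. Untwisted it drops back, all the way only if a hole of the tray is under it.
- plunger_twist (a joint): twist of the red wing in rad, counter-clockwise seen from above: 0 (stop) the unlatched direction in which it drops home, 1.4 (stop) fully twisted and held out; stays where it is left. It drops only within 0.15 rad of 0.
- door (a joint): opening of the door in rad: 0 shut, 2.0 wide open (past square to the cabinet); the panel turns counter-clockwise seen from above as it opens and stays where it is left. A sprung roller catch must be overcome over the last 0.06 rad (some 5 N at door_push); past it the door stays shut.
- door_hinge (a point): on the door's upright hinge axis at the right-hand front corner of the cabinet, fixed to the cabinet; its x axis points into the cabinet, its y axis along the shut door from the hinge to the free edge (310 mm). The 12 mm thick amber panel is centred on this axis; its top edge is 185 mm above the bench; the clear cabinet behind it is 200 mm tall.
- door_push (a point): a good place to push: on the outer face of the door panel, 190 mm from the hinge axis and 150 mm above the bench; -x of this point looks outward
- sheet: dark steel build sheet, 200 x 200 x 3 mm, fixed flat on the bench, on which the printed parts lie at the start; origin: centre of its underside
- spool: bystander: black filament spool with green filament, lying flat, 140 mm across, 60 mm tall
- bottle: bystander: white bottle with blue cap, 60 mm across, 160 mm tall, standing; origin at its foot
- scraper: bystander: spatula-shaped scraper lying on the bench
Things that resemble listed ones, but are neither listed nor needed, are in the scene too. Several things look just like the part_white: the one meant starts farthest to the robot's left.

How it is judged:
On the way, in this order (a step that is already met when the one before it is completed fails the run):
1. all printed parts lie on the tray, which is still in front (horizontal distance between each of part_green, part_blue, part_orange, part_white and tray_floor below 0.082 m and z of part_green in the frame of tray_floor between -0.006 and 0.02 m and z of part_blue in the frame of tray_floor between -0.006 and 0.02 m and z of part_orange in the frame of tray_floor between -0.006 and 0.02 m and z of part_white in the frame of tray_floor between -0.006 and 0.02 m and value of joint tray_swing below 0.06 rad), for 0.2 s.
2. the plunger is pulled and twisted so that it is held out (value of joint plunger_lift above 0.0095 m and value of joint plunger_twist above 0.6 rad), for 0.2 s.
3. the tray is swung fully in while the plunger is out (all of step 2 and value of joint tray_swing above 1.53 rad), for 0.1 s.
4. the plunger is twisted back and its pin has dropped home (value of joint plunger_lift below 0.003 m and value of joint plunger_twist below 0.25 rad and value of joint tray_swing above 1.53 rad), for 0.2 s.
5. the door is shut on its catch (value of joint door below 0.025 rad), for 0.2 s.
At the end, for the whole second after the job is handed in: Every printed part lies on the tray (origin within 82 mm of the tray's centre, not stacked: origin less than 20 mm above its floor) and at rest; the tray is in (swing above 1.53 rad), the plunger home (lift under 3 mm, twist under 0.25 rad), the door shut (under 0.025 rad) (all of step 4 and horizontal distance between each of part_green, part_blue, part_orange, part_white and tray_floor below 0.082 m and z of part_green in the frame of tray_floor between -0.006 and 0.02 m and z of part_blue in the frame of tray_floor between -0.006 and 0.02 m and z of part_orange in the frame of tray_floor between -0.006 and 0.02 m and z of part_white in the frame of tray_floor between -0.006 and 0.02 m and linear speed of each of part_green, part_blue, part_orange, part_white below 0.03 m/s and value of joint door below 0.025 rad); the robot touches nothing.
It fails at once if the spool is pushed aside (distance of spool from where it was at the start of the episode above 0.04 m).
It fails at once if the bottle is pushed aside (distance of bottle from where it was at the start of the episode above 0.04 m).
It fails at once if the scraper is pushed aside (distance of scraper from where it was at the start of the episode above 0.04 m).
Of part_green, part_blue, part_orange, part_white only 3 to 4 are there at a start; the rules pass over those that are not, and their reading is None.
At some moment in a run one of part_green, part_blue, part_orange, part_white may be knocked a few centimetres aside while the robot is not near it.
Once in a run the grip may slacken for a moment while it holds something.
It also fails if it takes over 208 s, if anything falls off the work surface, if the arm or the gripper's body presses on something with over 40 N, if the wrist force passes 120 N, or if a joint passes its speed limit or range.

### The arm

A 6-joint arm with a two-finger parallel gripper is mounted at the origin on the work surface. World frame = base frame: x ahead of the robot, y to its left, z up, the work surface at z = 0. Lengths are in m, angles in rad, forces in N, time in s.
With the tool pointing down it reaches from about 0.325 to 0.875 m from the base axis. Payload 4.4 kg.
Tool frame: the origin (TCP) lies at the very end of the fingers, on their centre line; the grasp point (between the pads) lies 19 mm behind it; z points along the fingers, y is the direction in which the jaws open and shut (so a half turn about z gives the same grasp; the last joint's range is limited). The gripper opens to 85 mm and grips with 20 to 120 N. Pads are 22 mm wide; open, the fingers measure 114 mm over their backs; the gripper's body (76 mm by 85 mm) begins 54 mm behind the grasp point. The pads swing forward as they close: fully open they stand 13 mm farther back than shut.
Start: joints at [1.046, 0.207, 1.542, -0, 1.393, -0.15], TCP at [0.21, 0.535, 0.205] pointing down, gripper open.
Joint ranges: [-2.73, 2.73], [-0.86, 2.22], [0.23, 2.46], [-1.11, 4.25], [0.08, 2.63], [-2.82, 2.82]. Speed limits (rad/s): [2.79, 2.79, 3.14, 3.14, 3.14, 3.14].

### API

Orientations are given as a unit quaternion [x, y, z, w].
In Python, from plant import monitor, vision, ticket gives the robot as it stands.
- The arm moves only by the tool servo_tool, never from a script. Its argument "targets" is a list that holds one entry, the list of rows, each a list of 7 numbers: the turn, a rotation vector about the tool's x, y, z in degrees, then the shift along the tool's x, y, z in cm, then the opening, from 0 (shut) to 1 (fully open). In form: [[[ax, ay, az, dx, dy, dz, jaw], ...]]. A call has 1 to 8 rows; each row is the pose to reach, as a shift and turn from the pose commanded when the call began, along the tool's axes at that moment; what a row does not reach only later rows make up. A row lasts 1/8 s, in which the tool goes at most 62.5 mm and 10.7 degrees, less where a joint would pass 70% of its speed; a pose out of reach is approached as far as the arm can. A call with a gripper value outside its range is refused whole. The fingers move at their own pace and stop on an object; "grip_force" is the grip in N (left out, the last holds). Time passes only in rows, so rows that repeat a pose let the fingers close. It gives the time, the measured TCP pose, the force and the opening at its end, in the units of the state.
- monitor.read_state(): the state, without advancing time (a new reading comes with each control period).
- vision.camera(name): name is "scene" or "top" or "wrist"; returns a dict with "img" (400x640x3 uint8, blue, green, red), "K" (3x3 intrinsics, pixels), "cam_to_world" (4x4, takes a point from camera to world coordinates). Camera axes: x right, y up, looking along -z (the intrinsics and any distortion apply to the point x, -y, -z); pixel columns grow to the right and rows downward; lengths in m; the calibration is good to about 2 mm. A picture is of the moment at which its call begins. There is no depth.
- ticket.hand_in(): hands the job in, once; it reports no verdict.
The state is a dict: "time_s": time; "q": joint angles; "joint_velocities": joint speeds; "joint_torque": joint torques, N m; "tool_pos": TCP position; "tool_rot": TCP orientation; "wrist_force": force on the tool from outside, world axes, zero at the start; "torque": the same for the moment, N m; "finger_gap": finger opening in m.
Only numpy, scipy, OpenCV 4.12 (cv2) and the standard library are available. Lean on these libraries where they do the work, as an engineer would, in place of code of your own. Each camera call takes 0.05 s, during which the arm holds its last target. There are 200 camera calls.

## Working session

There is one attempt and no reset: what is moved stays moved. The work goes in short steps, Python scripts to look and compute and a tool call to move; the robot and the scene stay as the last step left them, time stands still between calls to the robot, and variables do not carry over. Pictures are saved under pics/ and viewed, about 12 in all and at most 16, crops included, and the job is handed in when it is done.

Besides the shell and the picture viewer there is one more tool, called after "Emit:" by a JSON object that holds its "api" and its "payload". servo_tool: Moves the arm, as the interface text tells. Its arguments: {"type":"object","properties":{"targets":{"type":"array"},"grip_force":{"type":"number"}},"required":["targets"]}

```bash
mkdir -p pics; ls
cat > h.py <<'E'
import numpy as np, cv2
from plant import monitor, vision, ticket
from scipy.spatial.transform import Rotation as R
def cam(n,f=None):
    c=vision.camera(n)
    if f: cv2.imwrite('pics/'+f,c['img'])
    return c
def ray(c,u,v):
    K=c['K'];T=np.array(c['cam_to_world'])
    d=np.array([(u-K[0][2])/K[0][0],-(v-K[1][2])/K[1][1],-1.])
    return T[:3,3],T[:3,:3]@d
def onz(c,u,v,z):
    o,d=ray(c,u,v); return o+d*(z-o[2])/d[2]
def pix(c,p):
    T=np.array(c['cam_to_world']);q=T[:3,:3].T@(np.array(p)-T[:3,3]);K=c['K']
    return K[0][0]*q[0]/-q[2]+K[0][2], K[1][1]*-q[1]/-q[2]+K[1][2]
E
python3 - <<'E'
from h import *
import pickle
d={}
for n in ['scene','top','wrist']:
    c=cam(n,n+'0.png'); d[n]=c; print(n,{k:np.array(v).round(3).tolist() for k,v in c.items() if k!='img'})
pickle.dump(d,open('c0.pkl','wb'))
print(monitor.read_state())
E
```

```text
pics
scene {'K': [[434.938, 0.0, 312.057], [0.0, 434.938, 196.68], [0.0, 0.0, 1.0]], 'cam_to_world': [[-0.728, -0.363, 0.582, 1.16], [0.686, -0.394, 0.612, 0.683], [0.007, 0.844, 0.536, 0.737], [0.0, 0.0, 0.0, 1.0]]}
top {'K': [[406.021, 0.0, 317.539], [0.0, 406.021, 195.74], [0.0, 0.0, 1.0]], 'cam_to_world': [[-0.015, 0.993, -0.118, 0.384], [-1.0, -0.013, 0.023, -0.005], [0.022, 0.119, 0.993, 1.139], [0.0, 0.0, 0.0, 1.0]]}
wrist {'K': [[290.841, 0.0, 317.965], [0.0, 290.841, 201.278], [0.0, 0.0, 1.0]], 'cam_to_world': [[0.364, -0.884, -0.294, 0.135], [0.931, 0.345, 0.117, 0.566], [-0.002, -0.317, 0.949, 0.374], [0.0, 0.0, 0.0, 1.0]]}
{'time_s': 0.15, 'q': array([ 1.04647648e+00,  2.07255190e-01,  1.54262989e+00,  1.18186600e-05,
        1.39349545e+00, -1.50513414e-01]), 'joint_velocities': array([ 0.00115642, -0.00229189, -0.0049975 ,  0.00100514, -0.00116013,
        0.00047686]), 'joint_torque': array([ 9.82574275e-04, -3.83510470e+01, -2.92037988e+01, -3.44111968e-04,
        6.60110803e-03,  3.58620287e-05]), 'tool_pos': array([0.2096619 , 0.53473406, 0.20377304]), 'tool_rot': array([ 1.85817895e-01,  9.82583793e-01, -8.41607062e-04, -3.01426732e-04]), 'wrist_force': array([ 0.26267274,  0.38177935, -0.00993831]), 'torque': array([-0.00908371,  0.00143677, -0.02638432]), 'finger_gap': 0.08518750492353329}
```

View pics/top0.png

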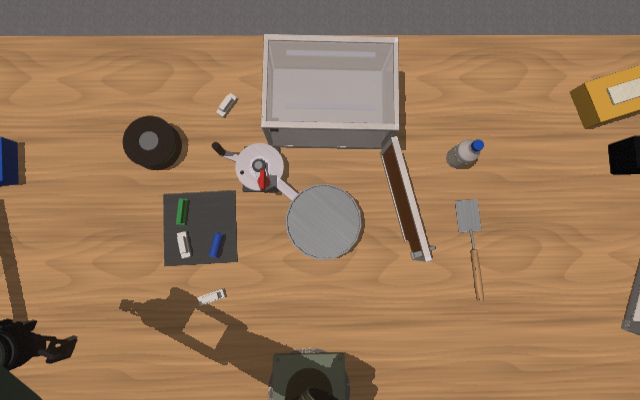

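View pics/scene0.png

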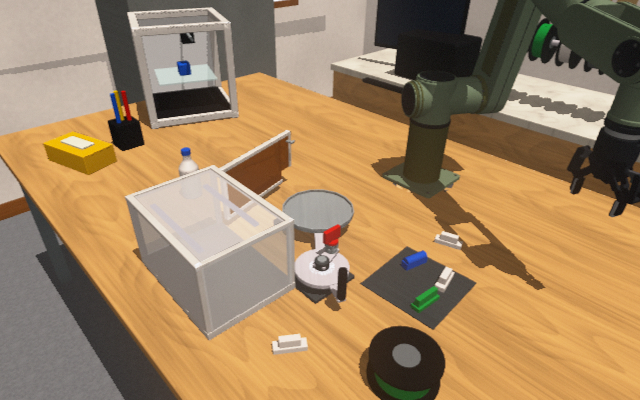

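Top view: the white look-alikes sit at (227,104), (183,244) and (211,297). The leftmost, (183,244), is on the sheet. Green is at (182,211), blue at (217,244), and there is no orange. The tray is at (324,221), the plunger at (262,177), the handle at (218,148) and the door at (405,200).

```bash
cat >> h.py <<'E'
def mask(img,name):
    h=cv2.cvtColor(img,cv2.COLOR_BGR2HSV)
    H,S,V=[h[...,i].astype(int) for i in range(3)]
    return {'green':(H>45)&(H<80)&(S>120)&(V>40),'blue':(H>105)&(H<130)&(S>130)&(V>50),
     'white':(S<45)&(V>165),'red':((H<8)|(H>172))&(S>170)&(V>90)}[name].astype(np.uint8)
def blobs(m,amin=20):
    n,l,s,ce=cv2.connectedComponentsWithStats(m)
    return [(s[i,4],ce[i],(l==i).astype(np.uint8),s[i,:4]) for i in range(1,n) if s[i,4]>=amin]
E
python3 - <<'E'
from h import *
import pickle
d=pickle.load(open('c0.pkl','rb'))
c=d['top']
for n in ['green','blue','white','red']:
    for a,ce,m,b in blobs(mask(c['img'],n)):
        if not(150<ce[0]<300 and 90<ce[1]<310): continue
        z={'red':.123}.get(n,.033)
        ct=cv2.findContours(m,0,1)[0][0]; r=cv2.minAreaRect(ct)
        bx=cv2.boxPoints(r); w=np.array([onz(c,*p,z)[:2] for p in bx])
        print(n,a,ce.round(1),'pos',onz(c,*ce,z).round(3),'box',w.round(3).tolist())
for nm,p,z in [('tray',(324,221),.055),('hub',(259,166),.09),('handle',(218,148),.125),('hinge',(396,143),.185),('doorfree',(427,256),.185)]:
    print(nm,onz(c,*p,z).round(3))
for n in ['top','scene']:
    im=d[n]['img']; cr=im[25:275,150:450] if n=='top' else im[120:380,130:480]
    cv2.imwrite(f'pics/cr_{n}.png',cv2.resize(cr,None,fx=800/cr.shape[1],fy=800/cr.shape[1],interpolation=cv2.INTER_CUBIC)[:600])
E
```

```text
green 112 [179.4 211.9] pos [0.477 0.344 0.033] box [[0.512, 0.354], [0.512, 0.333], [0.444, 0.331], [0.444, 0.353]]
blue 178 [215.1 244.4] pos [0.388 0.247 0.033] box [[0.359, 0.265], [0.422, 0.248], [0.417, 0.228], [0.354, 0.244]]
white 136 [224.8 103.4] pos [0.78  0.225 0.033] box [[0.759, 0.253], [0.814, 0.214], [0.799, 0.195], [0.744, 0.233]]
white 1539 [260.7 166.6] pos [0.599 0.125 0.033] box [[0.63, 0.226], [0.687, 0.094], [0.515, 0.023], [0.46, 0.153]]
white 165 [181.9 244.2] pos [0.39  0.335 0.033] box [[0.42, 0.352], [0.424, 0.328], [0.359, 0.315], [0.355, 0.338]]
white 175 [210.2 296.7] pos [0.251 0.258 0.033] box [[0.251, 0.292], [0.271, 0.228], [0.25, 0.22], [0.229, 0.284]]
red 93 [261.3 178.9] pos [0.55  0.113 0.123] box [[0.526, 0.123], [0.574, 0.119], [0.573, 0.105], [0.524, 0.109]]
tray [ 0.446 -0.046  0.055]
hub [0.59  0.123 0.09 ]
handle [0.631 0.222 0.125]
hinge [ 0.624 -0.219  0.185]
doorfree [ 0.353 -0.281  0.185]
```

View pics/cr_top.png

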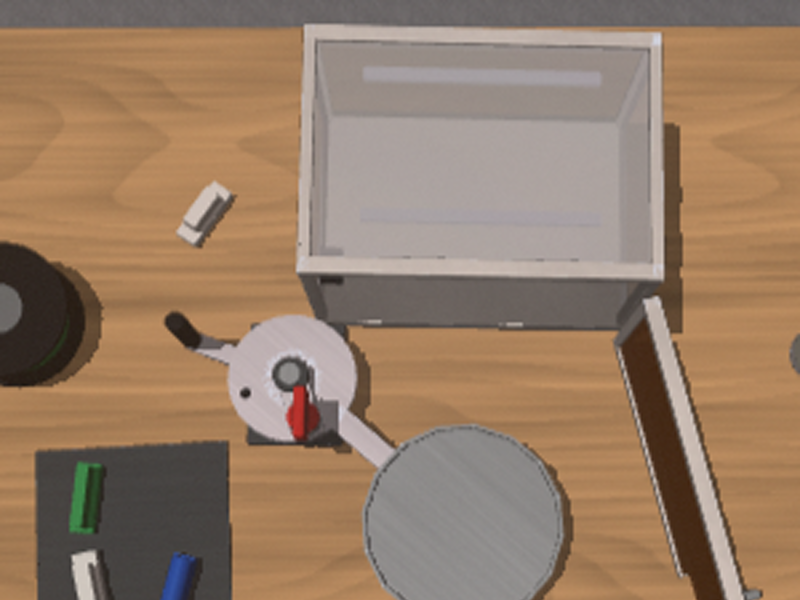

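The top crop confirms the scene: a red wing at about crop (300,412), the tray hub at (290,373), and an empty spare hole at (246,393). Part white is the one on the sheet, with y=0.335 against 0.258 and 0.225 for the others. Next I move over the sheet for a closer wrist view.

```bash
cat >> h.py <<'E'
def plan(*tg):
    """tg: (x,y,z,bearing deg of tool y[,name]); prints shift rows from current measured pose, tool down"""
    s=monitor.read_state(); R0=R.from_quat(s['tool_rot']); p0=s['tool_pos']
    print('t',round(s['time_s'],2),'now',p0.round(4),'yb',round(np.degrees(np.arctan2(*R0.as_matrix()[[1,0],1])),1),'gap',round(s['finger_gap'],4),'F',np.round(s['wrist_force'],1),'q',s['q'].round(2))
    for t in tg:
        b=np.radians(t[3]); y=np.array([np.cos(b),np.sin(b),0]); z=np.array([0,0,-1.]); x=np.cross(y,z)
        Rt=R.from_matrix(np.c_[x,y,z]); rv=(R0.inv()*Rt).as_rotvec(degrees=True); d=R0.inv().apply(np.array(t[:3])-p0)*100
        print(t,'->',rv.round(1).tolist(),d.round(2).tolist())
E
python3 -c "
from h import *
plan((.40,.26,.30,90))"
```

```text
t 0.15 now [0.2097 0.5347 0.2038] yb 68.6 gap 0.0852 F [ 0.3  0.4 -0. ] q [ 1.05  0.21  1.54  0.    1.39 -0.15]
(0.4, 0.26, 0.3, 90) -> [-0.1, -0.0, -21.4] [-27.75, -18.64, -9.6]
```

Emit:
{"api": "servo_tool", "payload": {"targets": [[[0,0,-21.4,-27.8,-18.6,-9.6,1],[0,0,-21.4,-27.8,-18.6,-9.6,1],[0,0,-21.4,-27.8,-18.6,-9.6,1],[0,0,-21.4,-27.8,-18.6,-9.6,1],[0,0,-21.4,-27.8,-18.6,-9.6,1],[0,0,-21.4,-27.8,-18.6,-9.6,1],[0,0,-21.4,-27.8,-18.6,-9.6,0.7],[0,0,-21.4,-27.8,-18.6,-9.6,0.7]]]}}

```text
time_s: 1.15
tool_pos: [0.4003, 0.2608, 0.3001]
tool_rot: [0.0, 1.0, 0.0, -0.001]
wrist_force: [-0.6, 0.0, -0.1]
finger_gap: 0.0595
```

Run:
```python
from h import *
import pickle
plan()
c=cam('wrist','w1.png'); t=cam('top'); pickle.dump((c,t),open('c1.pkl','wb'))
for n in ['green','blue','white','red']:
    for a,ce,m,b in blobs(mask(c['img'],n),80):
        if a>9000: continue
        z={'red':.123}.get(n,.033)
        ct=max(cv2.findContours(m,0,1)[0],key=len); bx=cv2.boxPoints(cv2.minAreaRect(ct)); w=np.array([onz(c,*p,z)[:2] for p in bx])
        print(n,a,ce.round(1),'pos',onz(c,*ce,z).round(3),'box',w.round(3).tolist())
```

```text
t 1.15 now [0.4003 0.2608 0.3001] yb 90.0 gap 0.0595 F [-0.6  0.  -0.1] q [ 0.4  -0.06  1.64  0.    1.57 -1.17]
green 697 [368.9 207.1] pos [0.476 0.343 0.033] box [[0.513, 0.326], [0.438, 0.334], [0.442, 0.359], [0.517, 0.352]]
blue 678 [310.6 151.5] pos [0.387 0.251 0.033] box [[0.418, 0.231], [0.353, 0.247], [0.358, 0.269], [0.424, 0.255]]
blue 1701 [627.2 285.1] pos [0.62  0.804 0.033] box [[0.55, 0.75], [0.55, 0.8], [0.706, 0.854], [0.706, 0.799]]
white 890 [319.3  52.2] pos [0.253 0.263 0.033] box [[0.253, 0.226], [0.233, 0.29], [0.254, 0.299], [0.275, 0.235]]
white 598 [368.7 152.4] pos [0.389 0.338 0.033] box [[0.358, 0.317], [0.354, 0.34], [0.42, 0.356], [0.425, 0.332]]
white 205 [ 23.7 247.5] pos [ 0.548 -0.231  0.033] box [[0.479, -0.25], [0.477, -0.246], [0.629, -0.208], [0.632, -0.213]]
white 691 [193.9 250.3] pos [0.553 0.053 0.033] box [[0.523, 0.016], [0.499, 0.053], [0.609, 0.104], [0.636, 0.065]]
white 156 [240.3 250.1] pos [0.552 0.131 0.033] box [[0.543, 0.12], [0.543, 0.15], [0.567, 0.148], [0.567, 0.118]]
white 751 [270.8 284.2] pos [0.619 0.179 0.033] box [[0.669, 0.15], [0.559, 0.169], [0.569, 0.234], [0.68, 0.219]]
white 457 [ 26.3 395.3] pos [ 0.883 -0.332  0.033] box [[0.871, -0.382], [0.871, -0.269], [0.893, -0.275], [0.893, -0.39]]
white 166 [180.1 396.9] pos [ 0.887 -0.02   0.033] box [[0.879, -0.051], [0.879, 0.014], [0.893, 0.012], [0.893, -0.054]]
red 405 [216.6 273.2] pos [0.54  0.123 0.123] box [[0.557, 0.095], [0.512, 0.124], [0.525, 0.143], [0.572, 0.115]]
```

View pics/w1.png

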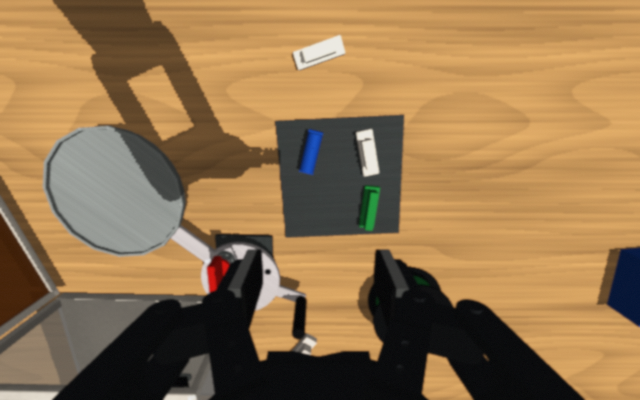

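Wrist view: blue at (310,151), white on the sheet at (368,152), green at (369,207), all upright. These agree with the top view to about 3 mm. Now the green pick.

```bash
python3 -c "
from h import *
plan((.477,.343,.10,84.7),(.477,.343,.017,84.7),(.477,.343,.14,84.7))"
```

```text
t 1.25 now [0.3998 0.2614 0.2999] yb 90.1 gap 0.0595 F [-0.1 -0.1  0.1] q [ 0.4  -0.06  1.64  0.    1.57 -1.17]
(0.477, 0.343, 0.1, 84.7) -> [-0.0, -0.1, 5.4] [-7.77, 8.16, 19.97]
(0.477, 0.343, 0.017, 84.7) -> [-0.0, -0.1, 5.4] [-7.78, 8.16, 28.27]
(0.477, 0.343, 0.14, 84.7) -> [-0.0, -0.1, 5.4] [-7.76, 8.16, 15.97]
```

Emit:
{"api": "servo_tool", "payload": {"targets": [[[0,0,5.4,-7.8,8.2,20,0.7],[0,0,5.4,-7.8,8.2,20,0.7],[0,0,5.4,-7.8,8.2,20,0.7],[0,0,5.4,-7.8,8.2,20,0.7],[0,0,5.4,-7.8,8.2,24,0.7],[0,0,5.4,-7.8,8.2,27,0.7],[0,0,5.4,-7.8,8.2,28.3,0.7],[0,0,5.4,-7.8,8.2,28.3,0.7]]]}}

```text
time_s: 2.25
tool_pos: [0.4776, 0.3429, 0.0168]
tool_rot: [0.047, 0.999, -0.001, -0.001]
wrist_force: [-0.0, 0.5, 0.1]
finger_gap: 0.0599
```

Emit:
{"api": "servo_tool", "payload": {"targets": [[[0,0,0,0,0,0,0],[0,0,0,0,0,0,0],[0,0,0,0,0,0,0],[0,0,0,0,0,0,0],[0,0,0,0,0,-3,0],[0,0,0,0,0,-7,0],[0,0,0,0,0,-12,0],[0,0,0,0,0,-12,0]]], "grip_force": 60}}

```text
time_s: 3.25
tool_pos: [0.4828, 0.3446, 0.1436]
tool_rot: [0.047, 0.999, 0.003, 0.005]
wrist_force: [-0.1, -0.1, 1.0]
finger_gap: 0.0002
```

Run:
```python
from h import *
import pickle
c=cam('top','t2.png'); s=cam('scene'); pickle.dump((c,s),open('c2.pkl','wb'))
# tray ellipse: rim/flat region
d=pickle.load(open('c0.pkl','rb'))
c=d['top'];im=c['img']; hsv=cv2.cvtColor(im,cv2.COLOR_BGR2HSV)
m=((hsv[...,1]<40)&(hsv[...,2]>85)).astype(np.uint8); m[:,:285]=0;m[:,365:]=0;m[:180]=0;m[265:]=0
ct=max(cv2.findContours(m,0,1)[0],key=cv2.contourArea); e=cv2.fitEllipse(cv2.convexHull(ct)); print('tray ell',e,onz(c,*e[0],.055).round(4))
for n in ['top','scene']:
    print(n,[(a,x.round(1).tolist()) for a,x,_,b in blobs(mask(d[n]['img'],'red'),30)])
plan((.446,-.046,.15,84.7),(.446,.006,.066,90))
```

```text
tray ell ((319.5671691894531, 217.7955322265625), (73.7773666381836, 88.54133605957031), 137.98460388183594) [ 0.4543 -0.0348  0.055 ]
top [(np.int32(93), [261.3, 178.9])]
scene [(np.int32(130), [125.8, 105.1]), (np.int32(266), [331.9, 235.3])]
t 3.35 now [0.4792 0.3427 0.1384] yb 84.6 gap 0.0001 F [ 0.1 -0.6  0. ] q [ 0.47  0.3   1.57 -0.    1.27 -1.  ]
(0.446, -0.046, 0.15, 84.7) -> [0.0, 0.1, -0.1] [-0.37, -39.01, -1.19]
(0.446, 0.006, 0.066, 90) -> [0.0, 0.1, -5.4] [0.13, -33.84, 7.21]
```

The gap reads 0, so green was not held. I look again.

Run:
```python
from h import *
c=cam('wrist','w3.png'); t=cam('top')
for nm,c in (('w',c),('t',t)):
  for n in ['green','blue','white']:
    for a,ce,m,b in blobs(mask(c['img'],n),60):
        p=onz(c,*ce,.033)
        if a>3000 or not(.3<p[0]<.6 and .18<p[1]<.45): continue
        ct=max(cv2.findContours(m,0,1)[0],key=len); bx=cv2.boxPoints(cv2.minAreaRect(ct)); w=np.array([onz(c,*q,.033)[:2] for q in bx])
        print(nm,n,a,ce.round(1),'pos',p.round(3),'box',w.round(3).tolist())
```

```text
w green 1637 [321.2 186.6] pos [0.476 0.347 0.033] box [[0.443, 0.339], [0.445, 0.361], [0.516, 0.356], [0.514, 0.331]]
w blue 2292 [211.1 102.7] pos [0.389 0.256 0.033] box [[0.421, 0.233], [0.357, 0.251], [0.36, 0.277], [0.424, 0.262]]
w white 2013 [304.5  94.7] pos [0.391 0.34  0.033] box [[0.362, 0.321], [0.357, 0.344], [0.422, 0.36], [0.428, 0.336]]
t green 122 [179.4 212.1] pos [0.477 0.344 0.033] box [[0.512, 0.354], [0.512, 0.333], [0.444, 0.331], [0.444, 0.353]]
t blue 181 [215.  244.8] pos [0.387 0.247 0.033] box [[0.359, 0.264], [0.422, 0.249], [0.417, 0.228], [0.354, 0.243]]
t white 171 [181.9 244.4] pos [0.389 0.335 0.033] box [[0.421, 0.352], [0.425, 0.329], [0.358, 0.314], [0.354, 0.338]]
```

View pics/w3.png

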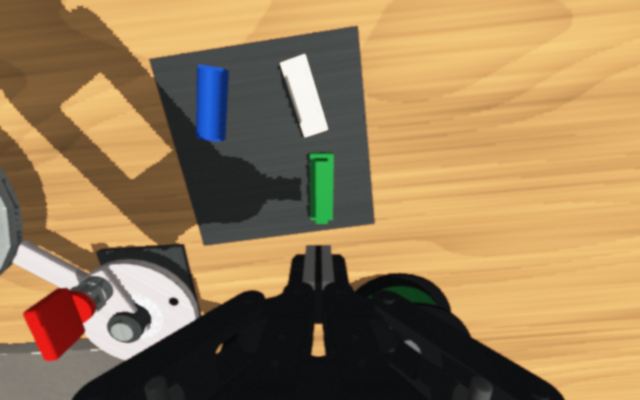

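Green has not moved, so the jaws had not finished closing when the lift began. I retry with a longer close.

```bash
python3 -c "
from h import *
plan((.479,.345,.017,85.5))
import pickle
c=pickle.load(open('c1.pkl','rb'))[0]
im=c['img'];hsv=cv2.cvtColor(im,cv2.COLOR_BGR2HSV)
m=(hsv[...,1]<70).astype(np.uint8);m[:,190:]=0;m[258:]=0;m[:118]=0;m[:,:40]=0
ct=max(cv2.findContours(m,0,1)[0],key=cv2.contourArea);h=cv2.convexHull(ct)[:,0]
w=np.array([onz(c,*p,.057)[:2] for p in h]); 
A=np.c_[2*w,np.ones(len(w))]; s=np.linalg.lstsq(A,(w**2).sum(1),rcond=None)[0]; print('tray',s[:2],np.sqrt(s[2]+s[0]**2+s[1]**2)); r=np.hypot(*(w-s[:2]).T);print(r.round(3))
"
```

```text
t 3.45 now [0.4777 0.3419 0.136 ] yb 84.6 gap 0.0001 F [ 0.5  0.3 -0. ] q [ 0.47  0.3   1.58 -0.    1.27 -1.  ]
(0.479, 0.345, 0.017, 85.5) -> [-0.1, -0.2, -0.9] [-0.14, 0.34, 11.9]
tray [ 0.45194431 -0.03746134] 0.1049409062256277
[0.105 0.104 0.104 0.104 0.104 0.104 0.103 0.103 0.103 0.103 0.102 0.102
 0.101 0.1   0.113 0.13  0.097 0.1   0.1   0.1   0.102 0.102 0.102 0.102
 0.104 0.104 0.105 0.107 0.106 0.107 0.108 0.107 0.108 0.108 0.107 0.107
 0.107 0.106 0.106 0.106 0.104 0.105]
```

Emit:
{"api": "servo_tool", "payload": {"targets": [[[0,0,-0.9,-0.1,0.2,3,0.5],[0,0,-0.9,-0.1,0.2,3,0.5],[0,0,-0.9,-0.1,0.2,3,0.5],[0,0,-0.9,-0.1,0.2,3,0.5],[0,0,-0.9,-0.1,0.2,7,0.5],[0,0,-0.9,-0.1,0.2,10,0.5],[0,0,-0.9,-0.1,0.2,12,0.5],[0,0,-0.9,-0.1,0.2,12,0.5]]]}}

```text
time_s: 4.45
tool_pos: [0.4791, 0.344, 0.0165]
tool_rot: [0.039, 0.999, -0.001, -0.001]
wrist_force: [-0.1, 0.2, 0.1]
finger_gap: 0.0424
```

Emit:
{"api": "servo_tool", "payload": {"targets": [[[0,0,0,0,0,0,0],[0,0,0,0,0,0,0],[0,0,0,0,0,0,0],[0,0,0,0,0,0,0],[0,0,0,0,0,0,0],[0,0,0,0,0,0,0],[0,0,0,0,0,0,0],[0,0,0,0,0,0,0]]], "grip_force": 60}}

```text
time_s: 5.45
tool_pos: [0.4801, 0.3445, 0.0176]
tool_rot: [0.039, 0.999, -0.0, -0.0]
wrist_force: [-0.5, -0.5, 0.5]
finger_gap: 0.0001
```

Run:
```python
from h import *
c=cam('wrist','w4.png'); s=monitor.read_state()
print(pix(c,s['tool_pos']), pix(c,[.479,.345,.033]),s['tool_pos'])
sc=cam('scene'); print('scene tcp',pix(sc,s['tool_pos'])); im=sc['img'][180:360,330:530]
im=cv2.resize(im,None,fx=3,fy=3,interpolation=cv2.INTER_CUBIC)
cv2.imwrite('pics/m4.png',np.vstack([im[:,:600], cv2.resize(c['img'],(600,375))])[:915:] if 0 else im)
w=cv2.resize(c['img'],(480,300)); w2=np.zeros((540,200+280,3),np.uint8); w2[:300,:480]=w
cv2.imwrite('pics/m4.png',cv2.resize(np.hstack([im[:540],w2]),(800,400)))
```

```text
(np.float64(316.4120104090308), np.float64(235.60349527823854)) (np.float64(317.01277078924693), np.float64(245.11208759070993)) [0.48003028 0.34447708 0.01761753]
scene tcp (np.float64(425.2921337311536), np.float64(296.8229180516429))
```

View pics/m4.png

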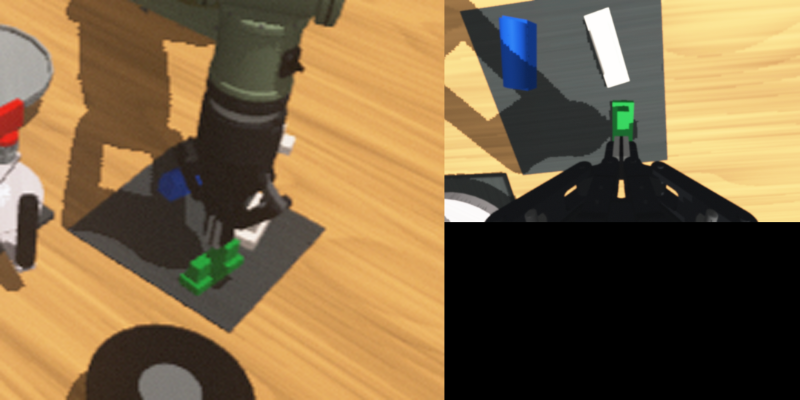

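Run:
```python
from h import *
c=cam('wrist'); sc=cam('scene')
a=cv2.resize(sc['img'][240:320,370:470],(480,384),interpolation=cv2.INTER_CUBIC)
w=cv2.resize(c['img'][160:300,280:360],(320,560)[:2],interpolation=cv2.INTER_CUBIC)
o=np.zeros((560,800,3),np.uint8);o[:384,:480]=a;o[:,480:]=w;cv2.imwrite('pics/m5.png',o)
```

```text
(no output)
```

View pics/m5.png

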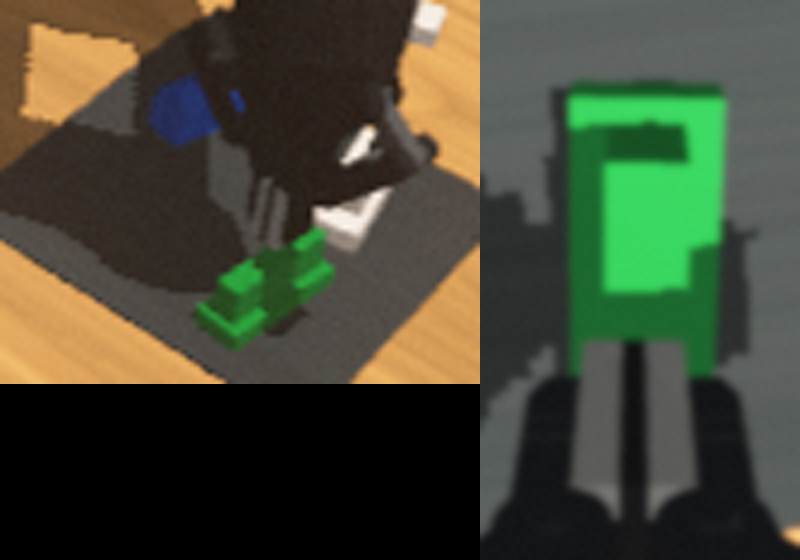

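The close crop shows the fingers shut on top of the web, so the true tips are about 15 mm or more above the reported TCP. I feel downward gently to measure that offset.

Emit:
{"api": "servo_tool", "payload": {"targets": [[[0,0,0,0,0,0.3,0],[0,0,0,0,0,0.3,0],[0,0,0,0,0,0.3,0]]]}}

```text
time_s: 6.02
tool_pos: [0.48, 0.3445, 0.0146]
tool_rot: [0.039, 0.999, -0.0, -0.0]
wrist_force: [0.8, 0.7, -0.8]
finger_gap: -0.0003
```

Run:
```python
from h import *
plan()
c=cam('wrist');s=monitor.read_state(); a=cv2.resize(c['img'][160:300,280:360],(320,560),interpolation=cv2.INTER_CUBIC)
cv2.imwrite('pics/x.png',a)
g=c['img'][160:300,280:360].astype(int)
for v in range(225,265,3): print(v,[tuple(c['img'][v,u]) [1] for u in range(300,336,2)])
```

```text
t 6.03 now [0.48   0.3445 0.0146] yb 85.5 gap -0.0003 F [ 0.8  0.7 -0.8] q [ 0.48  0.46  1.64 -0.    1.04 -1.02]
225 [np.uint8(48), np.uint8(80), np.uint8(105), np.uint8(105), np.uint8(107), np.uint8(141), np.uint8(207), np.uint8(216), np.uint8(215), np.uint8(217), np.uint8(216), np.uint8(215), np.uint8(217), np.uint8(216), np.uint8(217), np.uint8(216), np.uint8(175), np.uint8(112)]
228 [np.uint8(49), np.uint8(82), np.uint8(105), np.uint8(106), np.uint8(107), np.uint8(147), np.uint8(208), np.uint8(216), np.uint8(216), np.uint8(217), np.uint8(215), np.uint8(216), np.uint8(217), np.uint8(217), np.uint8(216), np.uint8(214), np.uint8(172), np.uint8(109)]
231 [np.uint8(50), np.uint8(82), np.uint8(104), np.uint8(107), np.uint8(107), np.uint8(152), np.uint8(209), np.uint8(217), np.uint8(216), np.uint8(217), np.uint8(215), np.uint8(217), np.uint8(216), np.uint8(216), np.uint8(217), np.uint8(211), np.uint8(161), np.uint8(107)]
234 [np.uint8(49), np.uint8(83), np.uint8(105), np.uint8(106), np.uint8(108), np.uint8(149), np.uint8(203), np.uint8(208), np.uint8(198), np.uint8(187), np.uint8(187), 
[... 2030 characters left out ...]
92), np.uint8(92), np.uint8(91), np.uint8(76), np.uint8(31), np.uint8(18), np.uint8(30), np.uint8(76), np.uint8(92), np.uint8(91), np.uint8(92), np.uint8(88), np.uint8(52), np.uint8(21)]
261 [np.uint8(21), np.uint8(21), np.uint8(64), np.uint8(91), np.uint8(92), np.uint8(91), np.uint8(91), np.uint8(73), np.uint8(29), np.uint8(16), np.uint8(27), np.uint8(73), np.uint8(91), np.uint8(93), np.uint8(91), np.uint8(90), np.uint8(62), np.uint8(23)]
264 [np.uint8(24), np.uint8(28), np.uint8(68), np.uint8(92), np.uint8(92), np.uint8(92), np.uint8(91), np.uint8(70), np.uint8(26), np.uint8(17), np.uint8(27), np.uint8(72), np.uint8(91), np.uint8(92), np.uint8(91), np.uint8(91), np.uint8(68), np.uint8(28)]
```

Run:
```python
from h import *
c=cam('wrist');s=monitor.read_state();M=R.from_quat(s['tool_rot']).as_matrix()
for dx in (-.011,0,.011):
  print(dx,[(k,round(pix(c,s['tool_pos']+M@[dx,0,-k/1000])[1],1)) for k in (0,10,15,20,25,30,35,40)])
```

```text
-0.011 [(0, np.float64(251.0)), (10, np.float64(258.7)), (15, np.float64(262.9)), (20, np.float64(267.3)), (25, np.float64(271.9)), (30, np.float64(276.9)), (35, np.float64(282.1)), (40, np.float64(287.6))]
0 [(0, np.float64(235.7)), (10, np.float64(242.8)), (15, np.float64(246.6)), (20, np.float64(250.6)), (25, np.float64(254.8)), (30, np.float64(259.4)), (35, np.float64(264.2)), (40, np.float64(269.2))]
0.011 [(0, np.float64(219.8)), (10, np.float64(226.1)), (15, np.float64(229.6)), (20, np.float64(233.2)), (25, np.float64(237.0)), (30, np.float64(241.1)), (35, np.float64(245.4)), (40, np.float64(250.0))]
```

Emit:
{"api": "servo_tool", "payload": {"targets": [[[0,0,0,0,0,0.3,0],[0,0,0,0,0,0.3,0],[0,0,0,0,0,0.3,0]]]}}

```text
time_s: 6.5
tool_pos: [0.48, 0.3445, 0.0116]
tool_rot: [0.039, 0.999, -0.0, -0.0]
wrist_force: [0.4, 0.7, -0.1]
finger_gap: -0.0003
```

Emit:
{"api": "servo_tool", "payload": {"targets": [[[0,0,0,0,0,0.2,0],[0,0,0,0,0,0.2,0],[0,0,0,0,0,0.2,0]]]}}

```text
time_s: 6.88
tool_pos: [0.48, 0.3445, 0.0097]
tool_rot: [0.039, 0.999, -0.0, -0.0]
wrist_force: [-0.5, -0.3, -0.8]
finger_gap: -0.0002
```

No contact yet. I open, go lower with the jaws around the web, and close again.

Emit:
{"api": "servo_tool", "payload": {"targets": [[[0,0,0,0,0,-3,0.4],[0,0,0,0,0,-3,0.4],[0,0,0,0,0,-3,0.4],[0,0,0,0,0,-3,0.4],[0,0,0,0,0,-3,0.4],[0,0,0,0,0,-1,0.4],[0,0,0,0,0,0.3,0.4],[0,0,0,0,0,0.4,0.4]]]}}

```text
time_s: 7.88
tool_pos: [0.478, 0.3434, 0.003]
tool_rot: [0.039, 0.999, -0.001, -0.002]
wrist_force: [0.5, -0.1, 0.5]
finger_gap: 0.0344
```

Emit:
{"api": "servo_tool", "payload": {"targets": [[[0,0,0,0,0,0,0],[0,0,0,0,0,0,0],[0,0,0,0,0,0,0],[0,0,0,0,0,0,0],[0,0,0,0,0,0,0],[0,0,0,0,0,0,0]]], "grip_force": 60}}

```text
time_s: 8.62
tool_pos: [0.4802, 0.3446, 0.0059]
tool_rot: [0.039, 0.999, 0.0, 0.0]
wrist_force: [-0.9, -0.5, 1.2]
finger_gap: 0.0079
```

Run:
```python
from h import *
plan()
c=cam('wrist'); sc=cam('scene')
a=cv2.resize(sc['img'][240:320,370:470],(480,384),interpolation=cv2.INTER_CUBIC)
w=cv2.resize(c['img'][160:300,280:360],(320,560),interpolation=cv2.INTER_CUBIC)
o=np.zeros((560,800,3),np.uint8);o[:384,:480]=a;o[:,480:]=w;cv2.imwrite('pics/m6.png',o)
```

```text
t 8.62 now [0.4802 0.3446 0.0059] yb 85.5 gap 0.0079 F [-0.9 -0.5  1.2] q [ 0.48  0.47  1.65  0.    1.02 -1.02]
```

View pics/m6.png

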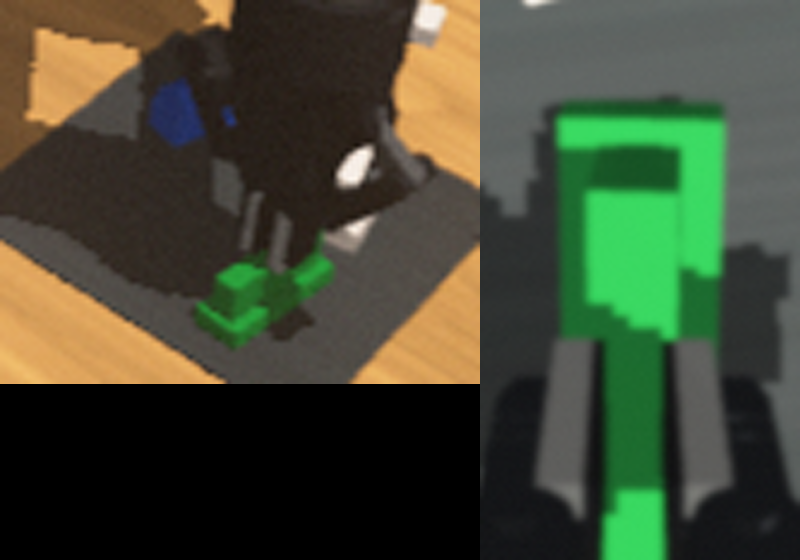

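Now the jaws stop on the web, which puts the tips about 24 mm behind the reported TCP. I regrip about 11 mm lower for a full hold.

Emit:
{"api": "servo_tool", "payload": {"targets": [[[0,0,0,0,0,0,0.35],[0,0,0,0,0,0,0.35],[0,0,0,0,0,0,0.35],[0,0,0,0,0,0.6,0.35],[0,0,0,0,0,1.1,0.35],[0,0,0,0,0,1.1,0.35],[0,0,0,0,0,1.1,0],[0,0,0,0,0,1.1,0]]]}}

```text
time_s: 9.72
tool_pos: [0.4803, 0.3446, -0.0051]
tool_rot: [0.039, 0.999, 0.0, 0.0]
wrist_force: [-0.0, -0.4, -0.2]
finger_gap: 0.0101
```

Emit:
{"api": "servo_tool", "payload": {"targets": [[[0,0,0,0,0,0,0],[0,0,0,0,0,0,0],[0,0,0,0,0,0,0],[0,0,0,0,0,0,0],[0,0,0,0,0,0,0]]], "grip_force": 60}}

```text
time_s: 10.35
tool_pos: [0.4801, 0.3445, -0.0053]
tool_rot: [0.039, 0.999, 0.0, 0.0]
wrist_force: [-0.5, -0.1, 0.2]
finger_gap: 0.0101
```

Emit:
{"api": "servo_tool", "payload": {"targets": [[[0,0,0,0,0,-4,0],[0,0,0,0,0,-9,0],[0,0,0,0,0,-14,0],[0,0,0,0,0,-14,0],[0,0,0,0,0,-14,0]]]}}

```text
time_s: 10.98
tool_pos: [0.4796, 0.3443, 0.1343]
tool_rot: [0.039, 0.999, -0.0, -0.0]
wrist_force: [-0.7, -0.5, -1.0]
finger_gap: 0.0101
```

Run:
```python
from h import *
plan((.448,.009,.15,90),(.448,.009,.050,90))
```

```text
t 10.97 now [0.4796 0.3443 0.1343] yb 85.5 gap 0.0101 F [-0.7 -0.5 -1. ] q [ 0.48  0.3   1.57  0.    1.27 -1.02]
(0.448, 0.009, 0.15, 90) -> [-0.0, -0.0, -4.5] [0.51, -33.67, -1.56]
(0.448, 0.009, 0.05, 90) -> [-0.0, -0.0, -4.5] [0.51, -33.67, 8.44]
```

Green is held and lifted. I carry it to the tray.

Emit:
{"api": "servo_tool", "payload": {"targets": [[[0,0,-4.5,0.5,-6,-1.6,0],[0,0,-4.5,0.5,-12,-1.6,0],[0,0,-4.5,0.5,-18,-1.6,0],[0,0,-4.5,0.5,-24,-1.6,0],[0,0,-4.5,0.5,-30,-1.6,0],[0,0,-4.5,0.5,-33.7,-1.6,0],[0,0,-4.5,0.5,-33.7,3,0],[0,0,-4.5,0.5,-33.7,6,0]]]}}

```text
time_s: 11.98
tool_pos: [0.4456, 0.0086, 0.0712]
tool_rot: [0.001, 1.0, 0.001, -0.003]
wrist_force: [0.6, -0.1, -0.5]
finger_gap: 0.0098
```

Run:
```python
from h import *
plan((.448,.009,.0425,90))
c=cam('wrist','w7.png')
print([(a,ce.round(),onz(c,*ce,.085).round(3)) for a,ce,m,b in blobs(mask(c['img'],'green'),150)])
```

```text
t 11.97 now [0.4456 0.0086 0.0712] yb 89.9 gap 0.0098 F [ 0.6 -0.1 -0.5] q [-0.18  0.1   1.97  0.    1.08 -1.74]
(0.448, 0.009, 0.0425, 90) -> [0.1, -0.3, -0.1] [-0.25, 0.04, 2.87]
[(np.int32(3997), array([318., 247.]), array([0.447, 0.009, 0.085]))]
```

Emit:
{"api": "servo_tool", "payload": {"targets": [[[0,0,0,0,0,1.5,0],[0,0,0,0,0,2.5,0],[0,0,0,0,0,3.0,0],[0,0,0,0,0,3.2,0],[0,0,0,0,0,3.2,0]]]}}

```text
time_s: 12.65
tool_pos: [0.449, 0.0089, 0.0431]
tool_rot: [0.0, 1.0, -0.0, 0.0]
wrist_force: [-0.6, 0.4, -0.8]
finger_gap: 0.0098
```

```bash
python3 -c "
from h import *
plan()"
```

```text
t 12.65 now [0.449  0.0089 0.0431] yb 90.0 gap 0.0098 F [-0.6  0.4 -0.8] q [-0.17  0.15  1.98 -0.    1.01 -1.74]
```

Emit:
{"api": "servo_tool", "payload": {"targets": [[[0,0,0,0,0,0.1,0],[0,0,0,0,0,0.1,0.4],[0,0,0,0,0,0.1,0.4],[0,0,0,0,0,0.1,0.4],[0,0,0,0,0,-3,0.4],[0,0,0,0,0,-8,0.4],[0,0,0,0,0,-12,0.5],[0,0,0,0,0,-12,0.5]]]}}

```text
time_s: 13.65
tool_pos: [0.4518, 0.0084, 0.1667]
tool_rot: [0.0, 1.0, -0.001, 0.004]
wrist_force: [0.6, 0.8, 0.5]
finger_gap: 0.0425
```

```bash
cat >> h.py <<'E'
def parts(c,z=.033,names=('green','blue','white'),ztray=.08):
  for n in names:
    for a,ce,m,b in blobs(mask(c['img'],n),60):
        p=onz(c,*ce,z)
        if a>5000 or not(.3<p[0]<.62 and -.16<p[1]<.45): continue
        zz=ztray if p[1]<.1 else z
        ct=max(cv2.findContours(m,0,1)[0],key=len); bx=cv2.boxPoints(cv2.minAreaRect(ct)); w=np.array([onz(c,*q,zz)[:2] for q in bx])
        e=max([w[1]-w[0],w[2]-w[1]],key=np.hypot.outer if 0 else (lambda v:np.hypot(*v))); l=sorted([np.hypot(*(w[1]-w[0])),np.hypot(*(w[2]-w[1]))])
        an=(np.degrees(np.arctan2(e[1],e[0]))+90)%180-90
        if l[1]<.1: print(n,a,ce.round(1),'pos',w.mean(0).round(4),'len',np.round(l,3),'ang',an.round(1))
E
python3 -c "
from h import *
parts(cam('top'))
plan((.389,.337,.12,103.6),(.389,.337,-.004,103.6))"
```

```text
blue 177 [215.  244.4] pos [0.388  0.2462] len [0.021 0.065] ang -14.5
white 168 [182.  244.4] pos [0.3893 0.3331] len [0.024 0.068] ang 12.0
t 13.7 now [0.4499 0.0087 0.1643] yb 90.0 gap 0.0428 F [-0.4  0.4  0.1] q [-0.17 -0.03  1.88 -0.    1.28 -1.74]
(0.389, 0.337, 0.12, 103.6) -> [-0.1, 0.2, -13.6] [6.12, 32.83, 4.39]
(0.389, 0.337, -0.004, 103.6) -> [-0.1, 0.2, -13.6] [6.17, 32.84, 16.79]
```

Emit:
{"api": "servo_tool", "payload": {"targets": [[[0,0,-13,6.1,6,4.4,0.5],[0,0,-13,6.1,12,4.4,0.5],[0,0,-13,6.1,18,4.4,0.5],[0,0,-13,6.1,24,4.4,0.5],[0,0,-13,6.1,30,4.4,0.5],[0,0,-13,6.1,32.7,4.4,0.5],[0,0,-13,6.1,32.7,9,0.5],[0,0,-13,6.1,32.7,12,0.5]]]}}

```text
time_s: 14.7
tool_pos: [0.3849, 0.3353, 0.039]
tool_rot: [-0.114, 0.993, -0.001, -0.003]
wrist_force: [-0.2, -0.5, -1.0]
finger_gap: 0.0428
```

```bash
python3 -c "
from h import *
parts(cam('wrist'))
plan((.389,.336,-.005,103))"
```

```text
blue 3930 [197.2 201.8] pos [0.3853 0.2547] len [0.024 0.072] ang -16.1
white 389 [321.  190.5] pos [0.3578 0.3315] len [0.009 0.021] ang -76.8
white 1077 [321.9 257.3] pos [0.3992 0.3409] len [0.022 0.034] ang 14.3
white 1527 [ 25.3 385.6] pos [0.566  0.1412] len [0.039 0.05 ] ang -76.7
t 14.75 now [0.382  0.333  0.0352] yb 103.0 gap 0.0427 F [-2.2 -0.8 -2.3] q [ 0.55  0.28  1.84 -0.    1.03 -1.25]
(0.389, 0.336, -0.005, 103) -> [-0.2, -0.7, 0.0] [-0.8, 0.15, 4.01]
```

Emit:
{"api": "servo_tool", "payload": {"targets": [[[0,0,0,0,0,0,0.5],[0,0,0,0,0,2,0.5],[0,0,0,0,0,3.5,0.5],[0,0,0,0,0,4.5,0.5],[0,0,0,0,0,4.9,0.5],[0,0,0,0,0,4.9,0.5]]]}}

```text
time_s: 15.5
tool_pos: [0.3877, 0.336, -0.0063]
tool_rot: [-0.113, 0.994, -0.0, -0.0]
wrist_force: [-0.3, 0.3, 0.5]
finger_gap: 0.0426
```

Emit:
{"api": "servo_tool", "payload": {"targets": [[[0,0,0,0,0,0,0],[0,0,0,0,0,0,0],[0,0,0,0,0,0,0],[0,0,0,0,0,0,0],[0,0,0,0,0,0,0],[0,0,0,0,0,0,0],[0,0,0,0,0,0,0]]]}}

```text
time_s: 16.38
tool_pos: [0.3884, 0.3364, -0.0056]
tool_rot: [-0.113, 0.994, 0.0, 0.001]
wrist_force: [-0.3, 1.0, 5.7]
finger_gap: 0.0141
```

Emit:
{"api": "servo_tool", "payload": {"targets": [[[0,0,0,0,0,-4,0],[0,0,0,0,0,-9,0],[0,0,0,0,0,-14,0],[0,0,0,0,0,-14,0],[0,0,0,0,0,-14,0]]]}}

```text
time_s: 17.0
tool_pos: [0.3868, 0.3354, 0.1327]
tool_rot: [-0.113, 0.994, -0.0, -0.001]
wrist_force: [0.2, -1.0, -0.9]
finger_gap: 0.0142
```

```bash
python3 -c "
from h import *
plan((.448,-.043,.15,90),(.448,-.043,.05,90))
parts(cam('top'),names=('green','blue'))"
```

```text
t 17.0 now [0.3868 0.3354 0.1327] yb 103.0 gap 0.0142 F [ 0.2 -1.  -0.9] q [ 0.55  0.15  1.77 -0.    1.23 -1.25]
(0.448, -0.043, 0.15, 90) -> [-0.0, -0.1, 13.0] [2.54, -38.25, -1.7]
(0.448, -0.043, 0.05, 90) -> [-0.0, -0.1, 13.0] [2.52, -38.25, 8.3]
green 154 [302.5 220.4] pos [0.4463 0.0079] len [0.018 0.065] ang -0.7
blue 135 [214.8 244.3] pos [0.3879 0.2473] len [0.017 0.062] ang -15.2
```

White is held (14.2 mm), and green reads (0.446, 0.008) on the tray. I carry white over.

Emit:
{"api": "servo_tool", "payload": {"targets": [[[0,0,5,0.3,-6,-1.6,0],[0,0,13,0.8,-12,-1.6,0],[0,0,13,1.2,-18,-1.6,0],[0,0,13,1.6,-24,-1.6,0],[0,0,13,2,-30,-1.6,0],[0,0,13,2.3,-36,-1.6,0],[0,0,13,2.5,-38.2,2,0],[0,0,13,2.5,-38.2,5,0]]]}}

```text
time_s: 18.05
tool_pos: [0.4475, -0.0435, 0.0808]
tool_rot: [0.002, 1.0, 0.0, -0.002]
wrist_force: [-0.7, -0.1, -0.8]
finger_gap: 0.0139
```

Emit:
{"api": "servo_tool", "payload": {"targets": [[[0,0,0,0,0,2,0],[0,0,0,0,0,3,0],[0,0,0,0,0,3.7,0],[0,0,0,0,0,4.0,0],[0,0,0,0,0,4.1,0],[0,0,0,0,0,4.1,0]]]}}

```text
time_s: 18.8
tool_pos: [0.4496, -0.042, 0.0432]
tool_rot: [0.0, 1.0, -0.0, 0.001]
wrist_force: [0.6, -0.3, -0.7]
finger_gap: 0.0142
```

```bash
python3 -c "
from h import *
plan((.448,-.043,.0425,90))"
```

```text
t 18.8 now [ 0.4496 -0.042   0.0432] yb 90.0 gap 0.0142 F [ 0.6 -0.3 -0.7] q [-0.29  0.16  1.98 -0.    1.01 -1.86]
(0.448, -0.043, 0.0425, 90) -> [-0.0, 0.1, -0.0] [0.16, -0.1, 0.07]
```

Emit:
{"api": "servo_tool", "payload": {"targets": [[[0,0,0,0,0,0.2,0],[0,0,0,0,0,0.1,0.4],[0,0,0,0,0,0,0.4],[0,0,0,0,0,0,0.4],[0,0,0,0,0,-3,0.4],[0,0,0,0,0,-8,0.4],[0,0,0,0,0,-12,0.5],[0,0,0,0,0,-12,0.5]]]}}

```text
time_s: 19.8
tool_pos: [0.4522, -0.0428, 0.1667]
tool_rot: [0.0, 1.0, -0.001, 0.004]
wrist_force: [0.2, -0.1, -0.4]
finger_gap: 0.0428
```

```bash
python3 -c "
from h import *
parts(cam('top'))
plan((.388,.249,.12,76),(.388,.249,-.009,76))"
```

```text
green 68 [302.8 227.7] pos [0.4293 0.0081] len [0.018 0.031] ang -0.6
blue 173 [215.  244.4] pos [0.3883 0.247 ] len [0.021 0.065] ang -16.8
t 19.85 now [ 0.4504 -0.0423  0.1643] yb 90.0 gap 0.0431 F [ 0.4  0.4 -0.1] q [-0.29 -0.02  1.88 -0.    1.28 -1.86]
(0.388, 0.249, 0.12, 76) -> [-0.0, 0.2, 14.0] [6.26, 29.13, 4.37]
(0.388, 0.249, -0.009, 76) -> [-0.0, 0.2, 14.0] [6.31, 29.15, 17.27]
```

Emit:
{"api": "servo_tool", "payload": {"targets": [[[0,0,7,6.2,6,4.4,0.5],[0,0,14,6.2,12,4.4,0.5],[0,0,14,6.2,18,4.4,0.5],[0,0,14,6.2,24,4.4,0.5],[0,0,14,6.2,29.1,4.4,0.5],[0,0,14,6.2,29.1,4.4,0.55],[0,0,14,6.2,29.1,9,0.55],[0,0,14,6.2,29.1,12,0.55]]]}}

```text
time_s: 20.85
tool_pos: [0.3849, 0.2476, 0.0398]
tool_rot: [0.122, 0.993, -0.001, -0.002]
wrist_force: [0.2, -0.2, -1.1]
finger_gap: 0.0471
```

Emit:
{"api": "servo_tool", "payload": {"targets": [[[0,0,0,0,0,0,0.55],[0,0,0,0,0,2,0.55],[0,0,0,0,0,3.5,0.55],[0,0,0,0,0,4.5,0.55],[0,0,0,0,0,5.5,0.55],[0,0,0,0,0,5.5,0.55]]]}}

```text
time_s: 21.6
tool_pos: [0.3866, 0.2488, -0.0129]
tool_rot: [0.122, 0.993, -0.0, -0.001]
wrist_force: [-0.2, 0.2, 0.9]
finger_gap: 0.0472
```

Emit:
{"api": "servo_tool", "payload": {"targets": [[[0,0,0,0,0,0,0],[0,0,0,0,0,0,0],[0,0,0,0,0,0,0],[0,0,0,0,0,0,0],[0,0,0,0,0,0,0],[0,0,0,0,0,0,0],[0,0,0,0,0,0,0]]]}}

```text
time_s: 22.48
tool_pos: [0.388, 0.2495, -0.0116]
tool_rot: [0.122, 0.993, 0.0, 0.001]
wrist_force: [-0.7, -0.9, 5.5]
finger_gap: 0.0204
```

Emit:
{"api": "servo_tool", "payload": {"targets": [[[0,0,0,0,0,-4,0],[0,0,0,0,0,-9,0],[0,0,0,0,0,-15,0],[0,0,0,0,0,-15,0],[0,0,0,0,0,-15,0]]]}}

```text
time_s: 23.1
tool_pos: [0.3865, 0.2488, 0.137]
tool_rot: [0.122, 0.993, -0.0, -0.0]
wrist_force: [0.3, -0.8, -1.5]
finger_gap: 0.0203
```

```bash
python3 -c "
from h import *
plan((.448,-.095,.15,90),(.448,-.095,.0365,90))
cam('top','t8.png');cam('scene','s8.png')"
```

```text
t 23.1 now [0.3865 0.2488 0.137 ] yb 76.0 gap 0.0203 F [ 0.3 -0.8 -1.5] q [ 0.38  0.03  1.89 -0.    1.23 -0.94]
(0.448, -0.095, 0.15, 90) -> [-0.0, -0.1, -14.0] [-14.29, -31.87, -1.29]
(0.448, -0.095, 0.0365, 90) -> [-0.0, -0.1, -14.0] [-14.3, -31.86, 10.06]
```

Blue is held (20.3 mm). I carry it over.

Emit:
{"api": "servo_tool", "payload": {"targets": [[[0,0,-7,-2,-5,-2,0],[0,0,-14,-4.5,-10,-2,0],[0,0,-14,-7,-15,-2,0],[0,0,-14,-9.5,-20.5,-2,0],[0,0,-14,-12,-26,-2,0],[0,0,-14,-14.3,-31.9,-2,0],[0,0,-14,-14.3,-31.9,2,0],[0,0,-14,-14.3,-31.9,6,0]]]}}

```text
time_s: 24.2
tool_pos: [0.4475, -0.0959, 0.0752]
tool_rot: [0.002, 1.0, 0.001, -0.001]
wrist_force: [0.5, 0.6, -0.3]
finger_gap: 0.0202
```

Emit:
{"api": "servo_tool", "payload": {"targets": [[[0,0,0,0,0,2,0],[0,0,0,0,0,3,0],[0,0,0,0,0,3.7,0],[0,0,0,0,0,4.0,0],[0,0,0,0,0,4.0,0],[0,0,0,0,0,4.0,0]]]}}

```text
time_s: 24.95
tool_pos: [0.4493, -0.0952, 0.0384]
tool_rot: [0.0, 1.0, -0.0, 0.001]
wrist_force: [-0.5, -0.0, -0.9]
finger_gap: 0.0204
```

```bash
python3 -c "
from h import *
plan((.448,-.095,.0365,90))"
```

```text
t 24.95 now [ 0.4493 -0.0952  0.0384] yb 90.0 gap 0.0204 F [-0.5 -0.  -0.9] q [-0.4   0.18  1.96  0.    1.   -1.97]
(0.448, -0.095, 0.0365, 90) -> [-0.0, 0.1, -0.0] [0.13, 0.02, 0.19]
```

Then release, retreat upward and back so the cameras see the tray, and measure the plunger and handle.

Emit:
{"api": "servo_tool", "payload": {"targets": [[[0,0,0,0,0,0.2,0],[0,0,0,0,0,0.25,0],[0,0,0,0,0,0.2,0.45],[0,0,0,0,0,0.1,0.45],[0,0,0,0,0,0,0.45],[0,0,0,0,0,-4,0.45],[0,0,0,0,0,-9,0.45],[0,0,0,0,0,-15,0.45]]]}}

```text
time_s: 25.95
tool_pos: [0.4476, -0.0946, 0.1883]
tool_rot: [0.0, 1.0, 0.0, -0.001]
wrist_force: [1.8, -0.4, 0.2]
finger_gap: 0.0385
```

```bash
python3 -c "
from h import *
plan((.36,.20,.33,90))"
```

```text
t 25.95 now [ 0.4476 -0.0946  0.1883] yb 90.0 gap 0.0385 F [ 1.8 -0.4  0.2] q [-0.4  -0.03  1.83  0.    1.34 -1.97]
(0.36, 0.2, 0.33, 90) -> [0.1, -0.1, -0.0] [8.81, 29.47, -14.12]
```

Emit:
{"api": "servo_tool", "payload": {"targets": [[[0,0,0,8.8,29.5,-14,0.8],[0,0,0,8.8,29.5,-14,0.8],[0,0,0,8.8,29.5,-14,0.8],[0,0,0,8.8,29.5,-14,0.8],[0,0,0,8.8,29.5,-14,0.8],[0,0,0,8.8,29.5,-14,0.8],[0,0,0,8.8,29.5,-14,0.8],[0,0,0,8.8,29.5,-14,0.8]]]}}

```text
time_s: 26.95
tool_pos: [0.3606, 0.1994, 0.327]
tool_rot: [0.0, 1.0, -0.0, -0.0]
wrist_force: [0.2, -0.9, -0.4]
finger_gap: 0.0682
```

Run:
```python
from h import *
import pickle
plan()
t=cam('top');w=cam('wrist');s=cam('scene');pickle.dump((t,w,s),open('c9.pkl','wb'))
parts(t);
for n,c in (('t',t),('w',w),('s',s)): print(n,[(a,x.round(1).tolist(),b.tolist()) for a,x,_,b in blobs(mask(c['img'],'red'),30)])
a=cv2.resize(t['img'][100:280,190:450],(800,554),interpolation=cv2.INTER_CUBIC); cv2.imwrite('pics/t9.png',a)
b=cv2.resize(s['img'][200:320,250:410],(800,600),interpolation=cv2.INTER_CUBIC); cv2.imwrite('pics/s9.png',b)
```

```text
t 26.95 now [0.3606 0.1994 0.327 ] yb 90.0 gap 0.0682 F [ 0.2 -0.9 -0.4] q [ 0.29 -0.23  1.72 -0.    1.65 -1.28]
green 151 [302.4 220.1] pos [0.4464 0.0105] len [0.013 0.065] ang -0.7
blue 191 [342.5 219.6] pos [ 0.4475 -0.0939] len [0.018 0.06 ] ang -1.4
white 233 [322.2 219. ] pos [ 0.4496 -0.0409] len [0.023 0.069] ang 1.7
t [(np.int32(90), [261.2, 178.9], [258, 170, 7, 19])]
w [(np.int32(340), [265.2, 287.8], [257, 273, 18, 34])]
s [(np.int32(132), [125.8, 105.1], [121, 90, 11, 31]), (np.int32(266), [331.9, 235.3], [324, 225, 17, 21])]
```

View pics/t9.png

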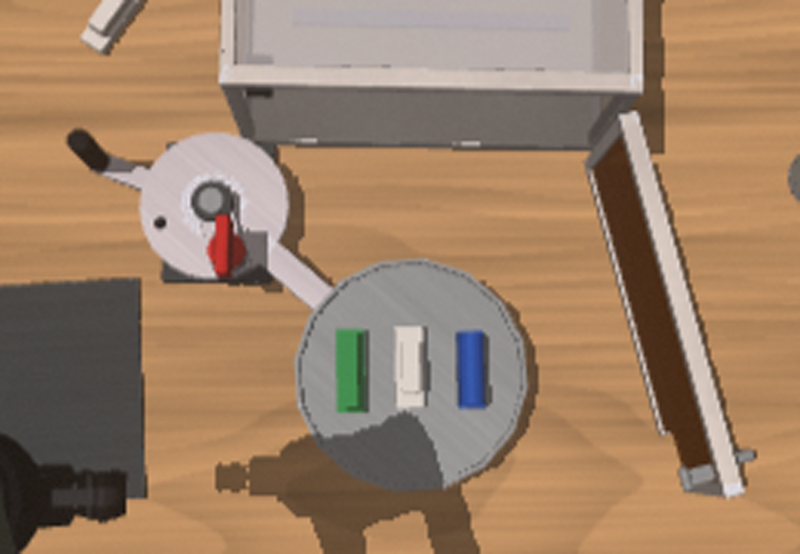

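View pics/s9.png

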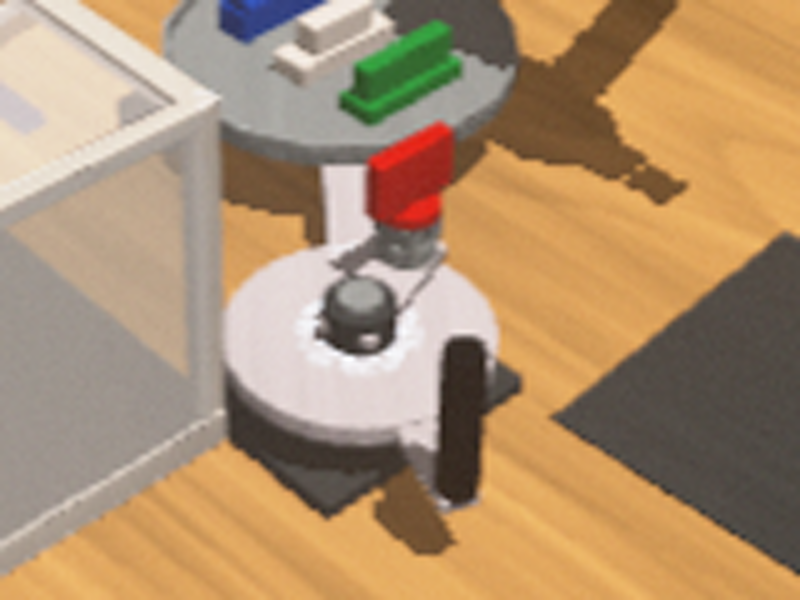

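The crops show the three parts flat and apart on the tray. The wing's top edge is at scene px (332,228) and top px (262,179). The top of the handle is at scene (343,268) and top (216,144). Now I triangulate.

```bash
cat >> h.py <<'E'
def tri(c1,p1,c2,p2):
    o1,d1=ray(c1,*p1);o2,d2=ray(c2,*p2);s=np.linalg.lstsq(np.c_[d1,-d2],o2-o1,rcond=None)[0]
    a=o1+d1*s[0];b=o2+d2*s[1];return ((a+b)/2).round(4),round(float(np.linalg.norm(a-b)),4)
E
python3 - <<'E'
from h import *
import pickle
t,w,s=pickle.load(open('c9.pkl','rb'))
print('wing',tri(t,(262,179),s,(332,228.2)))
print('handle top',tri(t,(216,144.5),s,(343,268.4)), 'hub',tri(t,(258.7,165),s,(250+358/5,200+290/5)))
m=mask(t['img'],'red')
for c,z in ((t,.123),(w,.123)):
    m=mask(c['img'],'red'); ct=max(cv2.findContours(m,0,1)[0],key=len); bx=cv2.boxPoints(cv2.minAreaRect(ct)); W=np.array([onz(c,*q,z)[:2] for q in bx]); print(W.round(3).tolist(),W.mean(0))
for p in [(.643,.11,.2),(.643,.11,0)]: print(pix(t,p))
print('cab front-left bottom',onz(t,269.6,145.5,0),'top',onz(t,262.5,126,.2))
print('door hinge top',onz(t,190+628*.325,100+115*.325,.185),'free',onz(t,190+735*.325,100+490*.325,.185))
plan((.55,.114,.2,0),(.55,.114,.2,-90))
E
```

```text
wing (array([0.5503, 0.1115, 0.1198]), 0.0006)
handle top (array([0.6389, 0.2287, 0.1239]), 0.0032) hub (array([0.5976, 0.1265, 0.0642]), 0.0)
[[0.528, 0.123], [0.574, 0.119], [0.573, 0.105], [0.527, 0.108]] [0.5502349  0.11388955]
[[0.52, 0.108], [0.516, 0.134], [0.572, 0.137], [0.576, 0.111]] [0.54591646 0.12234902]
(np.float64(258.71508732498853), np.float64(134.89156186482256))
(np.float64(267.28773791058325), np.float64(153.64576458971163))
cab front-left bottom [0.66668988 0.1033893  0.        ] top [0.66453262 0.10109545 0.2       ]
door hinge top [ 0.63792321 -0.21448676  0.185     ] free [ 0.34547387 -0.28506872  0.185     ]
t 27.1 now [0.3608 0.199  0.3268] yb 89.9 gap 0.068 F [ 0.1  0.5 -0. ] q [ 0.29 -0.23  1.72 -0.    1.65 -1.28]
(0.55, 0.114, 0.2, 0) -> [-0.1, -0.0, 89.9] [-18.96, -8.44, 12.66]
(0.55, 0.114, 0.2, -90) -> [-0.1, 0.1, 179.9] [-18.96, -8.44, 12.66]
```

Emit:
{"api": "servo_tool", "payload": {"targets": [[[0,0,90,0,0,0,0.6],[0,0,90,-4,-2,0,0.6],[0,0,90,-8,-4,2,0.6],[0,0,90,-12,-6,4,0.6],[0,0,90,-16,-7,8,0.6],[0,0,90,-19,-8.5,12,0.6],[0,0,90,-19,-8.5,12,0.6],[0,0,90,-19,-8.5,12,0.6]]]}}

```text
time_s: 28.1
tool_pos: [0.5503, 0.1132, 0.2054]
tool_rot: [0.685, 0.729, -0.002, -0.001]
wrist_force: [-0.2, -0.6, 0.2]
finger_gap: 0.051
```

```bash
python3 -c "
from h import *
plan((.55,.113,.18,-94))"
```

```text
t 28.1 now [0.5503 0.1132 0.2054] yb 3.5 gap 0.051 F [-0.2 -0.6  0.2] q [ 0.05  0.18  1.57 -0.    1.39 -0.01]
(0.55, 0.113, 0.18, -94) -> [-0.2, 0.2, 97.5] [-0.01, -0.02, 2.54]
```

Emit:
{"api": "servo_tool", "payload": {"targets": [[[0,0,85,0,0,0,0.6],[0,0,85,0,0,0,0.6],[0,0,85,0,0,0,0.6],[0,0,85,0,0,0,0.6],[0,0,85,0,0,0,0.6],[0,0,85,0,0,0,0.6],[0,0,85,0,0,0,0.6],[0,0,85,0,0,0,0.6]]]}}

```text
time_s: 29.1
tool_pos: [0.5505, 0.1136, 0.2069]
tool_rot: [0.997, 0.075, -0.001, 0.0]
wrist_force: [-0.4, -0.1, -0.2]
finger_gap: 0.0513
```

Emit:
{"api": "servo_tool", "payload": {"targets": [[[0,0,10,0,0,2,0.6],[0,0,12,0,0,4,0.6],[0,0,12,0,0,4,0.6],[0,0,12,0,0,4,0.6]]]}}

```text
time_s: 29.6
tool_pos: [0.5511, 0.1143, 0.1681]
tool_rot: [1.0, -0.026, 0.0, 0.0]
wrist_force: [1.3, 0.0, 0.4]
finger_gap: 0.0513
```

```bash
python3 -c "
from h import *
w=cam('wrist','w10.png')
plan((.55,.113,.073,-94))
print([(a,x.round(1).tolist(),onz(w,*x,.12).round(3)) for a,x,_,b in blobs(mask(w['img'],'red'),100)])
print(pix(w,(.55,.113,.123)))
"
```

```text
t 29.65 now [0.5515 0.1145 0.1685] yb -93.0 gap 0.0516 F [0.  0.5 0.3] q [ 0.05  0.21  1.61 -0.    1.32  1.67]
(0.55, 0.113, 0.073, -94) -> [-0.0, -0.1, 1.0] [-0.15, 0.16, 9.55]
[(np.int32(1256), [319.5, 204.2], array([0.559, 0.114, 0.12 ]))]
(np.float64(320.6731005415065), np.float64(215.57883253532162))
```

View pics/w10.png

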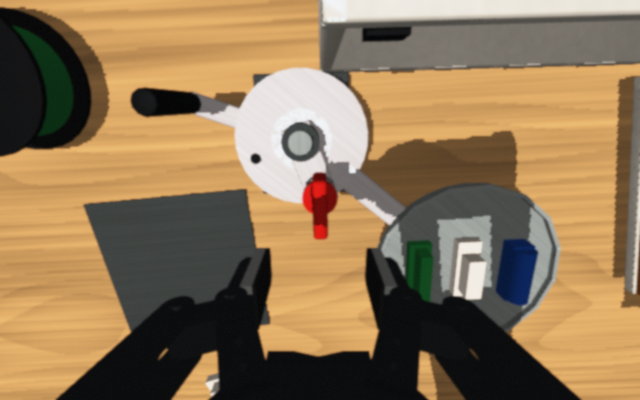

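The wing is centred between the open jaws (px 320,205), with hub, handle and tray clear. I descend and grip.

Emit:
{"api": "servo_tool", "payload": {"targets": [[[0,0,1,0,0,4,0.6],[0,0,1,0,0,7,0.6],[0,0,1,0,0,9,0.6],[0,0,1,0,0,9.5,0.6],[0,0,1,0,0,9.5,0.6]]]}}

```text
time_s: 30.28
tool_pos: [0.5515, 0.1149, 0.0735]
tool_rot: [0.999, -0.035, 0.001, -0.0]
wrist_force: [0.3, -0.1, 0.6]
finger_gap: 0.0513
```

Emit:
{"api": "servo_tool", "payload": {"targets": [[[0,0,0,0,0,0,0],[0,0,0,0,0,0,0],[0,0,0,0,0,0,0],[0,0,0,0,0,0,0],[0,0,0,0,0,0,0],[0,0,0,0,0,0,0],[0,0,0,0,0,0,0],[0,0,0,0,0,0,0]]], "grip_force": 90}}

```text
time_s: 31.28
tool_pos: [0.5518, 0.1138, 0.0741]
tool_rot: [0.999, -0.034, 0.001, 0.001]
wrist_force: [-1.2, -4.2, 6.1]
finger_gap: 0.0103
```

Emit:
{"api": "servo_tool", "payload": {"targets": [[[0,0,0,0,0,-0.6,0],[0,0,0,0,0,-1.2,0],[0,0,0,0,0,-1.7,0],[0,0,0,0,0,-1.7,0],[0,0,0,0,0,-1.7,0]]]}}

```text
time_s: 31.9
tool_pos: [0.5508, 0.1139, 0.088]
tool_rot: [0.999, -0.034, 0.0, 0.001]
wrist_force: [4.4, -3.7, -9.0]
finger_gap: 0.0101
```

```bash
python3 -c "
from h import *
plan()"
```

```text
t 31.9 now [0.5508 0.1139 0.088 ] yb -93.9 gap 0.0101 F [ 4.4 -3.7 -9. ] q [ 0.05  0.3   1.68 -0.    1.16  1.69]
```

The spring pull reads 9 N at about 14.5 mm of lift, as expected. Now twist counter-clockwise.

Emit:
{"api": "servo_tool", "payload": {"targets": [[[0,0,0,0,0,-0.1,0],[0,0,-10,0,0,-0.1,0],[0,0,-20,0,0,-0.1,0],[0,0,-30,0,0,-0.1,0],[0,0,-40,0,0,-0.1,0],[0,0,-50,0,0,-0.1,0],[0,0,-60,0,0,-0.1,0],[0,0,-68,0,0,-0.1,0]]]}}

```text
time_s: 32.9
tool_pos: [0.5511, 0.1132, 0.089]
tool_rot: [0.847, 0.532, -0.0, 0.001]
wrist_force: [5.4, -5.7, -9.5]
finger_gap: 0.0103
```

```bash
python3 -c "
from h import *
plan()
print(monitor.read_state()['torque'])"
```

```text
t 32.9 now [0.5511 0.1132 0.089 ] yb -25.8 gap 0.0103 F [ 5.4 -5.7 -9.5] q [ 0.05  0.3   1.68 -0.    1.16  0.5 ]
[-1.21174125 -1.02759785 -0.0529147 ]
```

Twisted 68° (1.19 rad). I let it down onto its rest, release and rise.

Emit:
{"api": "servo_tool", "payload": {"targets": [[[0,0,-4,0,0,0.2,0],[0,0,-4,0,0,0.4,0],[0,0,-4,0,0,0.4,0.5],[0,0,-4,0,0,0.4,0.5],[0,0,-4,0,0,0.4,0.5],[0,0,-4,0,0,-4,0.5],[0,0,-4,0,0,-10,0.5],[0,0,-4,0,0,-16,0.8]]]}}

```text
time_s: 33.9
tool_pos: [0.5502, 0.1154, 0.2522]
tool_rot: [0.829, 0.56, -0.0, -0.0]
wrist_force: [1.4, -0.4, 0.7]
finger_gap: 0.0598
```

Run:
```python
from h import *
plan((.639,.229,.25,-60))
t=cam('top');s=cam('scene')
m=mask(t['img'],'red'); 
for a,x,mm,b in blobs(m,20):
  ct=max(cv2.findContours(mm,0,1)[0],key=len); bx=cv2.boxPoints(cv2.minAreaRect(ct)); W=np.array([onz(t,*q,.135)[:2] for q in bx]); print(a,x,W.round(3).tolist())
print([(a,x.round(1),b) for a,x,mm,b in blobs(mask(s['img'],'red'),20)])
parts(t)
```

```text
t 33.9 now [0.5502 0.1154 0.2522] yb -21.9 gap 0.0598 F [ 1.4 -0.4  0.7] q [0.05 0.15 1.51 0.   1.48 0.44]
(0.639, 0.229, 0.25, -60) -> [-0.1, -0.0, 38.1] [13.86, 3.99, 0.22]
20 [268.2  180.65] [[0.538, 0.097], [0.553, 0.097], [0.553, 0.09], [0.538, 0.09]]
[(np.int32(132), array([125.9, 105.3]), array([121,  91,  11,  30], dtype=int32)), (np.int32(215), array([331.3, 231.9]), array([325, 219,  14,  23], dtype=int32))]
green 85 [301.3 222.5] pos [0.4463 0.0092] len [0.016 0.065] ang -0.7
blue 162 [342.2 220.2] pos [ 0.4462 -0.0939] len [0.018 0.057] ang -1.4
white 177 [323.2 218.8] pos [ 0.4495 -0.0443] len [0.018 0.068] ang -1.0
```

The plunger is held out: the wing's top edge rose by about 6 px in the scene view, roughly 12 mm. Next, the handle.

```bash
python3 -c "
from h import *
plan((.639,.229,.22,45))"
```

```text
t 34.0 now [0.5559 0.1158 0.2604] yb -21.9 gap 0.0681 F [ 1.4 -0.2  0.5] q [0.05 0.14 1.5  0.   1.48 0.44]
(0.639, 0.229, 0.22, 45) -> [1.1, 0.1, -66.9] [13.58, 3.42, 4.21]
```

Emit:
{"api": "servo_tool", "payload": {"targets": [[[0,0,-67,4,1,0,0.8],[0,0,-67,8,2,0,0.8],[0,0,-67,12,3,1,0.8],[0,0,-67,13.8,3.8,3,0.8],[0,0,-67,13.8,3.8,3,0.8],[0,0,-67,13.8,3.8,3,0.8],[0,0,-67,13.8,3.8,3,0.8],[0,0,-67,13.8,3.8,3,0.8]]]}}

```text
time_s: 35.0
tool_pos: [0.6372, 0.229, 0.2201]
tool_rot: [0.383, 0.924, -0.0, -0.0]
wrist_force: [0.2, -0.1, -1.0]
finger_gap: 0.0681
```

```bash
python3 -c "
from h import *
w=cam('wrist','w11.png')
plan((.639,.229,.2,45),(.639,.229,.076,45))
print(pix(w,(.639,.229,.125)))
"
```

```text
t 35.05 now [0.6373 0.229  0.2202] yb 45.0 gap 0.068 F [ 0.  -0.1  0.8] q [ 0.22  0.41  1.25  0.    1.49 -0.57]
(0.639, 0.229, 0.2, 45) -> [-0.0, -0.0, 0.0] [-0.12, 0.12, 2.02]
(0.639, 0.229, 0.076, 45) -> [-0.0, -0.0, 0.0] [-0.13, 0.13, 14.42]
(np.float64(317.622699102988), np.float64(195.11510514893357))
```

View pics/w11.png

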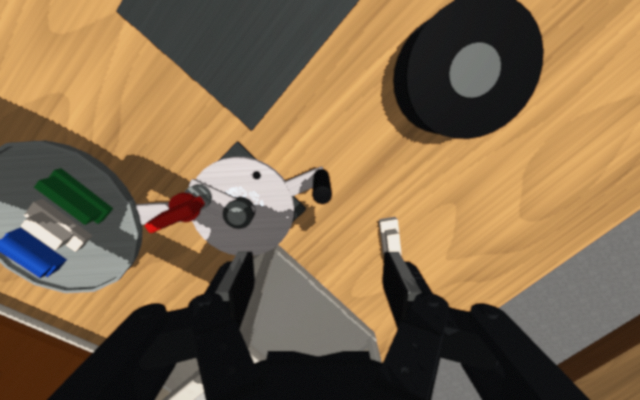

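The handle's top is at px (321,195) against a predicted (318,195), centred between the jaws. I descend and grip it.

Emit:
{"api": "servo_tool", "payload": {"targets": [[[0,0,0,-0.1,0.1,5,0.8],[0,0,0,-0.1,0.1,9,0.7],[0,0,0,-0.1,0.1,12,0.7],[0,0,0,-0.1,0.1,14,0.7],[0,0,0,-0.1,0.1,14.4,0.7],[0,0,0,-0.1,0.1,14.4,0.7]]]}}

```text
time_s: 35.8
tool_pos: [0.6398, 0.229, 0.0776]
tool_rot: [0.382, 0.924, 0.0, 0.001]
wrist_force: [-0.3, -0.7, -0.1]
finger_gap: 0.0597
```

Emit:
{"api": "servo_tool", "payload": {"targets": [[[0,0,0,0,0,0,0],[0,0,0,0,0,0,0],[0,0,0,0,0,0,0],[0,0,0,0,0,0,0],[0,0,0,0,0,0,0],[0,0,0,0,0,0,0],[0,0,0,0,0,0,0],[0,0,0,0,0,0,0]]], "grip_force": 40}}

```text
time_s: 36.8
tool_pos: [0.6409, 0.2303, 0.0785]
tool_rot: [0.382, 0.924, 0.002, 0.002]
wrist_force: [3.2, 5.0, 1.9]
finger_gap: 0.0182
```

```bash
python3 -c "
from h import *
plan()
s=monitor.read_state();p0=s['tool_pos'];M=R.from_quat(s['tool_rot'])
pv=np.array([.5976,.1265]);r=p0[:2]-pv;print(np.hypot(*r),np.degrees(np.arctan2(r[1],r[0])))
r=r/np.hypot(*r)*.110
for a in (2,6,11,16,22,28,34,40,46,52,58,64,70,75,80,84,87,89,90.3):
    c,q=np.cos(np.radians(a)),np.sin(np.radians(a)); d=np.array([c*r[0]-q*r[1],q*r[0]+c*r[1]])-r
    print(a,(M.inv().apply([*d,0])*100).round(2))
"
```

```text
t 36.8 now [0.6409 0.2303 0.0785] yb 45.1 gap 0.0182 F [3.2 5.  1.9] q [ 0.22  0.54  1.37  0.    1.23 -0.57]
0.11244718154787768 67.37558256985272
2 [ 0.35 -0.15 -0.  ]
6 [ 1.04 -0.49 -0.  ]
11 [ 1.86 -0.98 -0.01]
16 [ 2.64 -1.55 -0.01]
22 [ 3.51 -2.31 -0.02]
28 [ 4.29 -3.15 -0.02]
34 [ 4.98 -4.08 -0.03]
40 [ 5.56 -5.07 -0.03]
46 [ 6.04 -6.11 -0.04]
52 [ 6.41 -7.2  -0.05]
58 [ 6.67 -8.33 -0.05]
64 [ 6.8  -9.47 -0.06]
70 [  6.81 -10.62  -0.07]
75 [  6.73 -11.58  -0.07]
80 [  6.57 -12.52  -0.08]
84 [  6.38 -13.27  -0.08]
87 [  6.2  -13.81  -0.08]
89 [  6.07 -14.17  -0.08]
90.3 [  5.98 -14.41  -0.08]
```

The handle is gripped. I swing with ramped arc rows.

Emit:
{"api": "servo_tool", "payload": {"targets": [[[0,0,0,0.35,-0.15,0,0],[0,0,0,1.04,-0.49,0,0],[0,0,0,1.86,-0.98,0,0],[0,0,0,2.64,-1.55,0,0],[0,0,0,3.51,-2.31,0,0],[0,0,0,4.29,-3.15,0,0],[0,0,0,4.75,-3.75,0,0],[0,0,0,4.98,-4.08,0,0]]]}}

```text
time_s: 37.8
tool_pos: [0.5754, 0.2397, 0.0785]
tool_rot: [0.382, 0.924, 0.004, 0.0]
wrist_force: [1.5, 12.7, 2.0]
finger_gap: 0.0184
```

```bash
python3 -c "
from h import *
plan()
parts(cam('top'),ztray=.08)
s=monitor.read_state();M=R.from_quat(s['tool_rot'])
r=.11*np.array([np.cos(np.radians(67.4)),np.sin(np.radians(67.4))])
f=lambda a:np.array([[np.cos(np.radians(a)),-np.sin(np.radians(a))],[np.sin(np.radians(a)),np.cos(np.radians(a))]])@r
for a in (36,40,45,51,57,62,66,68,70,74,79,83,86,88,89.5,90.5):
    d=f(a)-f(34 if a<=68 else 68); print(a,(M.inv().apply([*d,0])*100).round(2))
"
```

```text
t 37.8 now [0.5754 0.2397 0.0785] yb 45.1 gap 0.0184 F [ 1.5 12.7  2. ] q [ 0.25  0.43  1.53  0.01  1.18 -0.54]
green 181 [325.7 186.5] pos [ 0.5338 -0.0531] len [0.022 0.067] ang 32.5
blue 196 [358.6 165.7] pos [ 0.5898 -0.1396] len [0.022 0.064] ang 32.0
white 206 [341.  175.1] pos [ 0.5639 -0.0931] len [0.024 0.069] ang 32.9
white 153 [297.6 171.5] pos [0.576 0.024] len [0.023 0.051] ang 81.1
36 [ 0.21 -0.32 -0.  ]
40 [ 0.59 -0.99 -0.  ]
45 [ 1.   -1.86 -0.01]
51 [ 1.39 -2.94 -0.01]
57 [ 1.66 -4.06 -0.02]
62 [ 1.8  -5.01 -0.03]
66 [ 1.85 -5.78 -0.03]
68 [ 1.85 -6.16 -0.04]
70 [-0.01 -0.38 -0.  ]
74 [-0.07 -1.15 -0.01]
79 [-0.21 -2.1  -0.02]
83 [-0.39 -2.85 -0.02]
86 [-0.55 -3.4  -0.03]
88 [-0.68 -3.76 -0.03]
89.5 [-0.78 -4.03 -0.03]
90.5 [-0.86 -4.21 -0.03]
```

Emit:
{"api": "servo_tool", "payload": {"targets": [[[0,0,0,0.31,-0.22,0,0],[0,0,0,0.73,-0.85,0,0],[0,0,0,1.14,-1.72,0,0],[0,0,0,1.53,-2.8,0,0],[0,0,0,1.8,-3.92,0,0],[0,0,0,1.94,-4.87,0,0],[0,0,0,1.99,-5.64,0,0],[0,0,0,1.99,-6.02,0,0]]]}}

```text
time_s: 38.85
tool_pos: [0.5163, 0.2093, 0.0783]
tool_rot: [0.382, 0.924, 0.002, -0.002]
wrist_force: [-5.2, 9.0, 6.8]
finger_gap: 0.0183
```

Emit:
{"api": "servo_tool", "payload": {"targets": [[[0,0,0,0,-0.38,0,0],[0,0,0,-0.07,-1.15,0,0],[0,0,0,-0.21,-2.1,0,0],[0,0,0,-0.39,-2.85,0,0],[0,0,0,-0.55,-3.4,0,0],[0,0,0,-0.68,-3.76,0,0],[0,0,0,-0.72,-3.9,0,0],[0,0,0,-0.72,-3.9,0,0]]]}}

```text
time_s: 39.85
tool_pos: [0.4967, 0.1743, 0.0782]
tool_rot: [0.382, 0.924, 0.001, 0.001]
wrist_force: [-0.5, 2.8, 6.4]
finger_gap: 0.0183
```

```bash
python3 -c "
from h import *
plan()
s=monitor.read_state();p=s['tool_pos'][:2]-[.5976,.1265];print(np.hypot(*p),np.degrees(np.arctan2(p[1],p[0]))-67.4, s['torque'])
t=cam('top','t12.png')
cv2.imwrite('pics/t12.png',cv2.resize(t['img'][20:260,190:450],(650,600),interpolation=cv2.INTER_CUBIC))
"
```

```text
t 39.85 now [0.4967 0.1743 0.0782] yb 45.1 gap 0.0183 F [-0.5  2.8  6.4] q [ 0.17  0.25  1.78  0.    1.12 -0.61]
0.11163750755591817 87.23402284000727 [0.43745337 0.10307968 0.30634914]
```

View pics/t12.png

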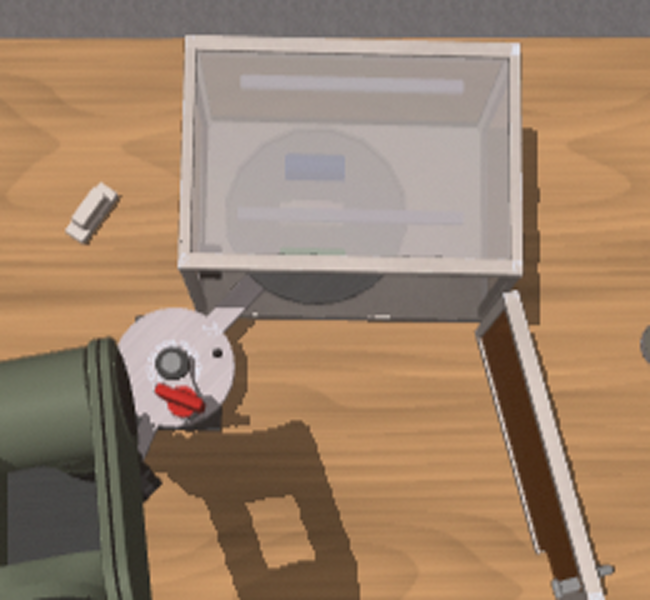

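The tray is inside with all three parts on it, at about 87°. I feel for the end stop, 2° past the hole.

Emit:
{"api": "servo_tool", "payload": {"targets": [[[0,0,0,-0.1,-0.25,0,0],[0,0,0,-0.2,-0.5,0,0],[0,0,0,-0.2,-0.5,0,0]]]}}

```text
time_s: 40.28
tool_pos: [0.4946, 0.169, 0.0781]
tool_rot: [0.382, 0.924, 0.0, 0.001]
wrist_force: [-0.3, 2.4, 5.5]
finger_gap: 0.0187
```

Emit:
{"api": "servo_tool", "payload": {"targets": [[[0,0,0,-0.1,-0.2,0,0],[0,0,0,-0.1,-0.2,0,0],[0,0,0,-0.1,-0.2,0,0]]]}}

```text
time_s: 40.65
tool_pos: [0.494, 0.1678, 0.0781]
tool_rot: [0.382, 0.924, 0.001, 0.001]
wrist_force: [-0.2, 4.6, 5.7]
finger_gap: 0.0185
```

Emit:
{"api": "servo_tool", "payload": {"targets": [[[0,0,0,-0.1,-0.2,0,0],[0,0,0,-0.1,-0.2,0,0],[0,0,0,-0.1,-0.2,0,0]]]}}

```text
time_s: 41.02
tool_pos: [0.494, 0.1679, 0.0781]
tool_rot: [0.383, 0.924, 0.004, 0.001]
wrist_force: [1.5, 10.4, 1.7]
finger_gap: 0.0189
```

Emit:
{"api": "servo_tool", "payload": {"targets": [[[0,0,0,-0.1,-0.2,0,0],[0,0,0,-0.1,-0.2,0,0],[0,0,0,-0.1,-0.2,0,0]]]}}

```text
time_s: 41.4
tool_pos: [0.494, 0.1679, 0.0782]
tool_rot: [0.383, 0.924, 0.006, 0.001]
wrist_force: [4.1, 17.8, -1.2]
finger_gap: 0.0186
```

The stop is felt at (0.494, 0.168). I back off about 3.9 mm to the hole.

Emit:
{"api": "servo_tool", "payload": {"targets": [[[0,0,0,0.15,0.4,0,0],[0,0,0,0.3,0.7,0,0],[0,0,0,0.3,0.7,0,0],[0,0,0,0.3,0.7,0,0]]]}}

```text
time_s: 41.9
tool_pos: [0.4945, 0.1694, 0.0781]
tool_rot: [0.383, 0.924, -0.0, 0.0]
wrist_force: [-3.1, 0.6, 8.1]
finger_gap: 0.0181
```

```bash
python3 -c "
from h import *
s=monitor.read_state();print(s['tool_pos'],s['wrist_force']);v=s['tool_pos'][:2]-[.494,.1679];print(np.dot(v,[.39,.92])*1000,'mm back; want 3.85')
plan()"
```

```text
[0.49449511 0.16940635 0.07808267] [-3.11436836  0.59092938  8.11716952]
1.5789351571321737 mm back; want 3.85
t 41.9 now [0.4945 0.1694 0.0781] yb 45.0 gap 0.0181 F [-3.1  0.6  8.1] q [ 0.16  0.24  1.79 -0.    1.12 -0.62]
```

Emit:
{"api": "servo_tool", "payload": {"targets": [[[0,0,0,0.09,0.21,0,0],[0,0,0,0.09,0.21,0,0],[0,0,0,0.09,0.21,0,0]]]}}

```text
time_s: 42.28
tool_pos: [0.495, 0.1715, 0.078]
tool_rot: [0.383, 0.924, -0.0, -0.0]
wrist_force: [-3.3, 1.4, 8.2]
finger_gap: 0.0183
```

```bash
python3 -c "
from h import *
s=monitor.read_state();print(s['tool_pos'],s['wrist_force']);v=s['tool_pos'][:2]-[.494,.1679];print(np.dot(v,[.39,.92])*1000,'mm back; want 3.85')
plan((.494,.171,.25,-25))"
```

```text
[0.4950334  0.17152025 0.0779798 ] [-3.27171552  1.399432    8.18349182]
3.7336575149130513 mm back; want 3.85
t 42.27 now [0.495  0.1715 0.078 ] yb 45.0 gap 0.0183 F [-3.3  1.4  8.2] q [ 0.17  0.24  1.78 -0.    1.12 -0.62]
(0.494, 0.171, 0.25, -25) -> [-0.0, 0.0, 70.0] [0.04, -0.12, -17.2]
```

Now at 90°. I release the handle, rise and go back over the wing with the jaws turned.

Emit:
{"api": "servo_tool", "payload": {"targets": [[[0,0,0,0,0,0,0.6],[0,0,0,0,0,0,0.6],[0,0,0,0,0,0,0.6],[0,0,0,0,0,0,0.6],[0,0,0,0,0,-4,0.6],[0,0,0,0,0,-10,0.6],[0,0,10,0,0,-14,0.6],[0,0,20,0,0,-14,0.6]]]}}

```text
time_s: 43.28
tool_pos: [0.4985, 0.1722, 0.2217]
tool_rot: [0.539, 0.842, 0.003, 0.004]
wrist_force: [-0.0, -0.6, -0.3]
finger_gap: 0.0515
```

```bash
python3 -c "
from h import *
plan((.551,.1135,.21,-27))
t=cam('top')
for a,x,mm,b in blobs(mask(t['img'],'red'),20):
  ct=max(cv2.findContours(mm,0,1)[0],key=len); bx=cv2.boxPoints(cv2.minAreaRect(ct)); W=np.array([onz(t,*q,.135)[:2] for q in bx]); print(a,x,W.round(3).tolist(),W.mean(0))
"
```

```text
t 43.27 now [0.4985 0.1722 0.2217] yb 24.7 gap 0.0515 F [-0.  -0.6 -0.3] q [ 0.17  0.08  1.64 -0.    1.4  -0.26]
(0.551, 0.1135, 0.21, -27) -> [0.6, -0.1, 51.7] [-7.53, 2.31, 1.22]
107 [262.43925234 179.30841121] [[0.535, 0.135], [0.561, 0.132], [0.556, 0.088], [0.53, 0.091]] [0.54568471 0.11133933]
```

Emit:
{"api": "servo_tool", "payload": {"targets": [[[0,0,10,-2,0.5,0,0.6],[0,0,20,-4,1,0,0.6],[0,0,30,-6,2,0,0.6],[0,0,40,-7.5,2.3,0,0.6],[0,0,48,-7.5,2.3,0,0.6],[0,0,48,-7.5,2.3,2,0.6],[0,0,48,-7.5,2.3,2,0.6]]]}}

```text
time_s: 44.2
tool_pos: [0.5458, 0.1133, 0.194]
tool_rot: [0.833, 0.553, -0.003, -0.001]
wrist_force: [-0.8, -0.1, -0.8]
finger_gap: 0.051
```

```bash
python3 -c "
from h import *
w=cam('wrist','w13.png')
plan((.551,.1135,.086,-24))
for a,x,mm,b in blobs(mask(w['img'],'red'),50): print(a,x,b,onz(w,*x,.13))
print(pix(w,(.55,.113,.135)))
"
```

```text
t 44.25 now [0.5467 0.1134 0.1952] yb -22.9 gap 0.0515 F [ 0.2 -0.6 -0.1] q [ 0.05  0.18  1.59 -0.    1.37  0.45]
(0.551, 0.1135, 0.086, -24) -> [-0.2, 0.1, 1.1] [0.2, 0.43, 10.92]
1266 [325.2906793 197.7614534] [309 169  33  63] [0.55505037 0.11746424 0.13      ]
(np.float64(321.84767509758507), np.float64(206.5077494791617))
```

View pics/w13.png

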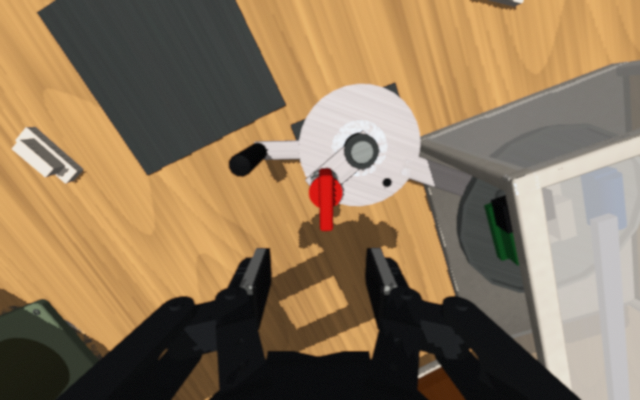

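The wing stands aligned with the jaws (px 325,198), and green sits on the tray inside. I descend, grip, lift slightly and twist back.

Emit:
{"api": "servo_tool", "payload": {"targets": [[[0,0,1,0.1,0.3,4,0.6],[0,0,1,0.1,0.3,8,0.6],[0,0,1,0.1,0.3,10.5,0.6],[0,0,1,0.1,0.3,10.9,0.6],[0,0,1,0.1,0.3,10.9,0.6]]]}}

```text
time_s: 44.88
tool_pos: [0.5518, 0.1133, 0.0887]
tool_rot: [0.838, 0.545, 0.001, 0.0]
wrist_force: [0.1, 0.2, 1.2]
finger_gap: 0.0516
```

Emit:
{"api": "servo_tool", "payload": {"targets": [[[0,0,0,0,0,0,0],[0,0,0,0,0,0,0],[0,0,0,0,0,0,0],[0,0,0,0,0,0,0],[0,0,0,0,0,0,0],[0,0,0,0,0,0,0],[0,0,0,0,0,-0.2,0],[0,0,0,0,0,-0.3,0]]], "grip_force": 90}}

```text
time_s: 45.88
tool_pos: [0.5515, 0.1131, 0.0896]
tool_rot: [0.839, 0.545, 0.001, 0.0]
wrist_force: [6.6, 1.3, -9.0]
finger_gap: 0.0099
```

Emit:
{"api": "servo_tool", "payload": {"targets": [[[0,0,10,0,0,0,0],[0,0,20,0,0,0,0],[0,0,30,0,0,0,0],[0,0,40,0,0,0,0],[0,0,50,0,0,0,0],[0,0,60,0,0,0,0],[0,0,68,0,0,0,0],[0,0,71,0,0,0,0]]]}}

```text
time_s: 46.88
tool_pos: [0.5514, 0.113, 0.0892]
tool_rot: [0.999, -0.043, 0.001, 0.0]
wrist_force: [5.7, 0.6, -8.9]
finger_gap: 0.0097
```

```bash
python3 -c "
from h import *
plan();print(monitor.read_state()['torque'])"
```

```text
t 46.88 now [0.5514 0.113  0.0892] yb -94.9 gap 0.0097 F [ 5.7  0.6 -8.9] q [ 0.05  0.3   1.68 -0.    1.16  1.71]
[ 0.05932819 -1.24966515  1.04952232]
```

The twist is at its stop (1 N·m). I lower it.

Emit:
{"api": "servo_tool", "payload": {"targets": [[[0,0,0,0,0,0.4,0],[0,0,0,0,0,0.8,0],[0,0,0,0,0,1.2,0],[0,0,0,0,0,1.4,0],[0,0,0,0,0,1.4,0]]]}}

```text
time_s: 47.5
tool_pos: [0.5519, 0.1132, 0.0774]
tool_rot: [0.999, -0.042, 0.001, 0.0]
wrist_force: [3.6, -0.8, 2.0]
finger_gap: 0.0097
```

```bash
python3 -c "
from h import *
plan();print(monitor.read_state()['torque'])"
```

```text
t 47.5 now [0.5519 0.1132 0.0774] yb -94.9 gap 0.0097 F [ 3.6 -0.8  2. ] q [ 0.05  0.32  1.69 -0.    1.14  1.71]
[-0.16583459 -0.67538569  1.03817855]
```

Emit:
{"api": "servo_tool", "payload": {"targets": [[[0,0,0,0,0,0.15,0],[0,0,0,0,0,0.3,0],[0,0,0,0,0,0.3,0]]]}}

```text
time_s: 47.88
tool_pos: [0.5527, 0.1131, 0.0773]
tool_rot: [0.999, -0.043, 0.002, 0.0]
wrist_force: [-1.7, -1.6, 14.8]
finger_gap: 0.0097
```

Emit:
{"api": "servo_tool", "payload": {"targets": [[[0,0,0,0,0,0,0.5],[0,0,0,0,0,0,0.5],[0,0,0,0,0,0,0.5],[0,0,0,0,0,0,0.5],[0,0,0,0,0,-6,0.5],[0,0,0,0,0,-12,0.5],[0,0,0,0,0,-16,0.5],[0,0,0,0,0,-16,0.5]]]}}

```text
time_s: 48.88
tool_pos: [0.5539, 0.1135, 0.2386]
tool_rot: [0.999, -0.043, 0.005, -0.0]
wrist_force: [0.7, -0.0, -0.3]
finger_gap: 0.0427
```

Run:
```python
from h import *
import pickle
plan()
s=cam('scene'); t,w,s0=pickle.load(open('c9.pkl','rb'))
for c in (s0,s): print([(a,x.round(1),b) for a,x,mm,b in blobs(mask(c['img'],'red'),20)])
b=lambda s:cv2.resize(s['img'][200:300,290:370],(400,500),interpolation=cv2.INTER_CUBIC)
cv2.imwrite('pics/s14.png',np.hstack([b(s0),b(s)]))
```

```text
t 48.88 now [0.5539 0.1135 0.2386] yb -95.0 gap 0.0427 F [ 0.7 -0.  -0.3] q [0.05 0.15 1.53 0.   1.45 1.71]
[(np.int32(132), array([125.8, 105.1]), array([121,  90,  11,  31], dtype=int32)), (np.int32(266), array([331.9, 235.3]), array([324, 225,  17,  21], dtype=int32))]
[(np.int32(133), array([125.9, 105.4]), array([121,  91,  11,  30], dtype=int32)), (np.int32(268), array([331.6, 235.3]), array([323, 225,  17,  21], dtype=int32))]
```

View pics/s14.png

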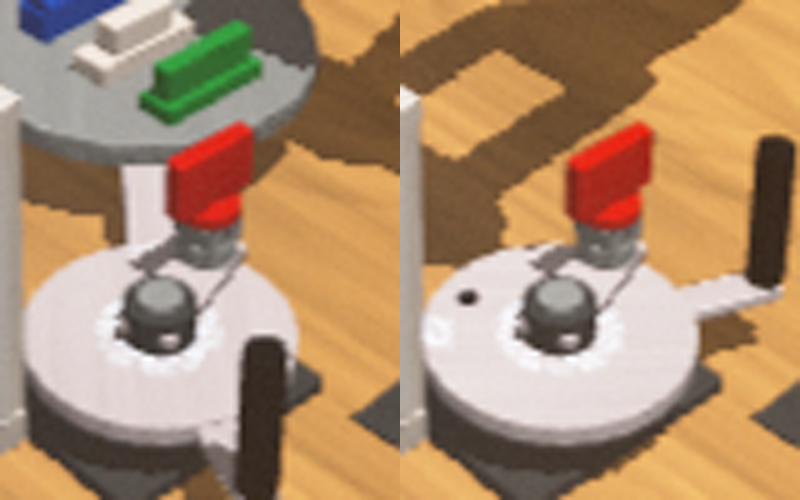

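The before and after crops match: the wing is back at the same rows and angle, and the handle is a quarter turn round, so the pin is home. Now the door, pushed with the jaws shut at TCP height 0.14 so that the gripper body clears its top.

```bash
cat >> h.py <<'E'
HN=np.array([.638,-.2145]);B0=85.
def dp(th,extra=0,r=.19):
    u=np.radians(B0+th);n=np.radians(B0+90+th);t=np.radians(th)
    d=.006+.0145*abs(np.sin(t))+.011*abs(np.cos(t))+extra
    return HN+r*np.array([np.cos(u),np.sin(u)])+d*np.array([np.cos(n),np.sin(n)])
E
python3 -c "
from h import *
t=cam('top'); 
print('bottle',onz(t,478,145,.16),onz(t,455,160,0))
st=dp(108,.035); print(st)
plan((*st,.29,-95),(*st,.14,-95))"
```

```text
bottle [ 0.62315742 -0.42878227  0.16      ] [ 0.61876271 -0.42856712  0.        ]
[ 0.46595948 -0.31393881]
t 48.98 now [0.5507 0.1133 0.2333] yb -95.0 gap 0.043 F [-0.  -0.8 -1.4] q [0.05 0.16 1.54 0.   1.45 1.71]
(np.float64(0.4659594785127241), np.float64(-0.3139388134699019), 0.29, -95) -> [-0.0, 0.0, 0.0] [-4.74, 43.29, -5.67]
(np.float64(0.4659594785127241), np.float64(-0.3139388134699019), 0.14, -95) -> [-0.0, 0.0, 0.0] [-4.74, 43.29, 9.33]
```

Emit:
{"api": "servo_tool", "payload": {"targets": [[[0,0,0,0,0,-5.7,0],[0,0,0,-0.7,6,-5.7,0],[0,0,0,-1.4,12,-5.7,0],[0,0,0,-2,18,-5.7,0],[0,0,0,-2.7,24,-5.7,0],[0,0,0,-3.3,30,-5.7,0],[0,0,0,-4,36,-5.7,0],[0,0,0,-4.7,42,-5.7,0]]]}}

```text
time_s: 49.98
tool_pos: [0.4662, -0.302, 0.2876]
tool_rot: [0.999, -0.043, -0.002, -0.002]
wrist_force: [0.6, -0.2, -0.6]
finger_gap: 0.0002
```

Emit:
{"api": "servo_tool", "payload": {"targets": [[[0,0,0,0,1.3,0,0],[0,0,0,0,1.3,5,0],[0,0,0,0,1.3,10,0],[0,0,0,0,1.3,14,0],[0,0,0,0,1.3,15,0],[0,0,0,0,1.3,15,0]]]}}

```text
time_s: 50.72
tool_pos: [0.4666, -0.3131, 0.14]
tool_rot: [0.999, -0.043, -0.001, -0.001]
wrist_force: [0.0, -0.3, 0.7]
finger_gap: -0.0003
```

```bash
python3 -c "
from h import *
plan()
s=monitor.read_state();M=R.from_quat(s['tool_rot']).inv();p=s['tool_pos']
for th in (108,104,99,94,88,82,76,70): print(th,(M.apply([*(dp(th)-p[:2]),0])*100).round(2))
cam('wrist','w15.png')"
```

```text
t 50.73 now [ 0.4666 -0.3131  0.14  ] yb -94.9 gap -0.0003 F [ 0.  -0.3  0.7] q [-0.75  0.24  1.64  0.    1.26  0.91]
108 [-1.13 -3.24  0.01]
104 [-1.66 -4.51  0.01]
99 [-2.2  -6.17  0.01]
94 [-2.58 -7.87  0.02]
88 [-2.83 -9.89  0.02]
82 [ -2.89 -11.79   0.02]
76 [ -2.75 -13.71   0.03]
70 [ -2.41 -15.62   0.03]
```

View pics/w15.png

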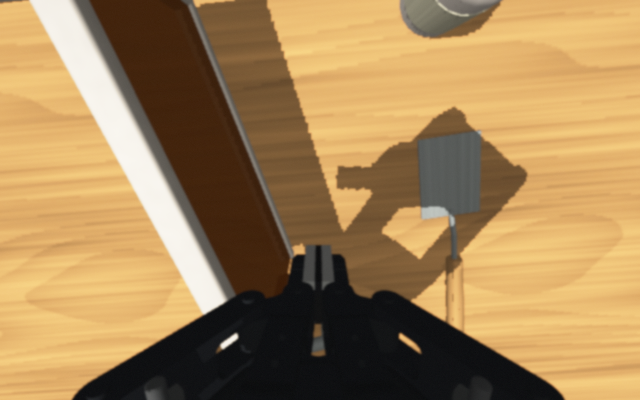

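The shut fingers stand outside the amber panel, with bottle and scraper clear. I push along the arc.

Emit:
{"api": "servo_tool", "payload": {"targets": [[[0,0,0,-1.1,-3.0,0,0],[0,0,0,-1.66,-4.51,0,0],[0,0,0,-2.2,-6.17,0,0],[0,0,0,-2.58,-7.87,0,0],[0,0,0,-2.83,-9.9,0,0],[0,0,0,-2.89,-11.8,0,0],[0,0,0,-2.75,-13.7,0,0],[0,0,0,-2.4,-15.6,0,0]]]}}

```text
time_s: 51.78
tool_pos: [0.4565, -0.1552, 0.1406]
tool_rot: [0.999, -0.043, -0.0, 0.0]
wrist_force: [0.0, -0.5, 0.5]
finger_gap: 0.0
```

```bash
python3 -c "
from h import *
plan()
s=monitor.read_state();M=R.from_quat(s['tool_rot']).inv();p=np.array([*dp(70),0])
for th in (64,58,52,46,40,34,28,22): print(th,(M.apply([*(dp(th)-p[:2]),0])*100).round(2))
p=np.array([*dp(22),0])
for th in (18,14,10,7,4,2,0,-2,-4): print(th,(M.apply([*(dp(th)-p[:2]),0])*100).round(2))
t=cam('top');print(blobs(((cv2.cvtColor(t['img'],cv2.COLOR_BGR2HSV)[...,0]<14)&(cv2.cvtColor(t['img'],cv2.COLOR_BGR2HSV)[...,1]>190)&(t['img'][...,2]<110)&(t['img'][...,2]>40)).astype(np.uint8),150).__len__())
cv2.imwrite('pics/t16.png',t['img'])"
```

```text
t 51.77 now [ 0.4565 -0.1552  0.1406] yb -94.9 gap 0.0 F [ 0.  -0.5  0.5] q [-0.51  0.07  1.83 -0.    1.24  1.15]
64 [ 0.53 -1.88 -0.  ]
58 [ 1.27 -3.72 -0.  ]
52 [ 2.2  -5.49 -0.  ]
46 [ 3.32 -7.16 -0.  ]
40 [ 4.63 -8.72 -0.  ]
34 [  6.11 -10.15  -0.  ]
28 [  7.76 -11.41  -0.  ]
22 [  9.54 -12.5   -0.  ]
18 [ 1.26 -0.62 -0.  ]
14 [ 2.57 -1.14 -0.  ]
10 [ 3.92 -1.57 -0.  ]
7 [ 4.95 -1.82 -0.  ]
4 [ 6.01 -2.02 -0.  ]
2 [ 6.71 -2.11 -0.  ]
0 [ 7.43 -2.19 -0.  ]
-2 [ 8.04 -2.24 -0.  ]
-4 [ 8.66 -2.26 -0.  ]
0
```

```bash
python3 -c "
from h import *
import pickle
o=pickle.load(open('c9.pkl','rb'))[0]
for im in (o['img'],cv2.imread('pics/t16.png')):
    h=cv2.cvtColor(im,cv2.COLOR_BGR2HSV);m=((h[...,2]<105)&(h[...,1]>150)&(h[...,0]<20)).astype(np.uint8);m[:130]=0;m[280:]=0;m[:,:270]=0;m[:,450:]=0
    print([(a,c.round(),b) for a,c,_,b in blobs(m,60)], im[230,418],im[200,408])
plan()"
```

```text
[(np.int32(1100), array([401., 200.]), array([384, 146,  37, 106], dtype=int32))] [193 202 217] [102 107 117]
[] [47 57 56] [101 121 115]
t 51.83 now [ 0.4568 -0.1531  0.1405] yb -94.9 gap 0.0004 F [-0.4  1.2  0.1] q [-0.5   0.07  1.83  0.    1.24  1.15]
```

Emit:
{"api": "servo_tool", "payload": {"targets": [[[0,0,0,0.5,-1.9,0,0],[0,0,0,1.3,-3.7,0,0],[0,0,0,2.2,-5.5,0,0],[0,0,0,3.3,-7.2,0,0],[0,0,0,4.6,-8.7,0,0],[0,0,0,6.1,-10.1,0,0],[0,0,0,7.8,-11.4,0,0],[0,0,0,9.5,-12.5,0,0]]]}}

```text
time_s: 52.82
tool_pos: [0.5628, -0.0396, 0.1405]
tool_rot: [0.999, -0.043, -0.0, 0.0]
wrist_force: [-0.6, -1.0, -0.8]
finger_gap: 0.0003
```

Emit:
{"api": "servo_tool", "payload": {"targets": [[[0,0,0,1.3,-0.6,0,0],[0,0,0,2.6,-1.1,0,0],[0,0,0,3.5,-1.4,0,0],[0,0,0,3.9,-1.6,0,0],[0,0,0,3.9,-1.6,0,0]]]}}

```text
time_s: 53.45
tool_pos: [0.6021, -0.0278, 0.1406]
tool_rot: [0.999, -0.043, -0.0, 0.0]
wrist_force: [-0.2, -0.2, 0.5]
finger_gap: 0.0001
```

```bash
python3 -c "
from h import *
plan();print(dp(10))
t=cam('top','t17.png');cv2.imwrite('pics/t17.png',cv2.resize(t['img'][20:260,190:450],(650,600),interpolation=cv2.INTER_CUBIC))"
```

```text
t 53.45 now [ 0.6021 -0.0278  0.1406] yb -95.0 gap 0.0001 F [-0.2 -0.2  0.5] q [-0.19  0.32  1.54 -0.    1.29  1.47]
[ 0.60216326 -0.02690954]
```

No more pictures can be viewed, so I go on by force and pixel numbers.

Emit:
{"api": "servo_tool", "payload": {"targets": [[[0,0,0,0.6,-0.2,0,0],[0,0,0,1.2,-0.3,0,0],[0,0,0,1.8,-0.4,0,0],[0,0,0,2.1,-0.4,0,0],[0,0,0,2.1,-0.4,0,0]]]}}

```text
time_s: 54.12
tool_pos: [0.6234, -0.0255, 0.1406]
tool_rot: [0.999, -0.043, -0.0, -0.0]
wrist_force: [-1.0, 0.7, 0.4]
finger_gap: -0.0002
```

Emit:
{"api": "servo_tool", "payload": {"targets": [[[0,0,0,0.4,-0.1,0,0],[0,0,0,0.8,-0.1,0,0],[0,0,0,0.8,-0.1,0,0]]]}}

```text
time_s: 54.5
tool_pos: [0.6314, -0.0252, 0.1406]
tool_rot: [0.999, -0.043, 0.0, -0.0]
wrist_force: [-1.3, 1.2, 0.2]
finger_gap: 0.0002
```

Emit:
{"api": "servo_tool", "payload": {"targets": [[[0,0,0,0.3,0,0,0],[0,0,0,0.6,0,0,0],[0,0,0,0.6,0,0,0]]]}}

```text
time_s: 54.88
tool_pos: [0.6333, -0.0253, 0.1406]
tool_rot: [0.999, -0.043, -0.005, -0.0]
wrist_force: [-12.4, 0.3, 7.4]
finger_gap: 0.0002
```

Emit:
{"api": "servo_tool", "payload": {"targets": [[[0,0,0,0.4,0,0,0],[0,0,0,0.4,0,0,0],[0,0,0,0.4,0,0,0]]]}}

```text
time_s: 55.25
tool_pos: [0.6331, -0.0253, 0.1406]
tool_rot: [0.999, -0.043, -0.01, -0.0]
wrist_force: [-23.9, 1.2, 14.4]
finger_gap: 0.0
```

Emit:
{"api": "servo_tool", "payload": {"targets": [[[0,0,0,0.3,0,0,0],[0,0,0,0.3,0,0,0],[0,0,0,0.3,0,0,0]]]}}

```text
time_s: 55.62
tool_pos: [0.633, -0.0252, 0.1406]
tool_rot: [0.999, -0.043, -0.013, -0.0]
wrist_force: [-31.4, 2.1, 18.5]
finger_gap: -0.0002
```

```bash
python3 -c "
from h import *
plan();print(dp(0),dp(3.4))"
```

```text
t 55.62 now [ 0.633  -0.0252  0.1406] yb -94.9 gap -0.0002 F [-31.4   2.1  18.5] q [-0.17  0.4   1.43 -0.    1.34  1.48]
[ 0.63762428 -0.02374136] [ 0.62547149 -0.02407594]
```

A hard stop at 31 N. I back straight off, rise and check the door numerically.

Emit:
{"api": "servo_tool", "payload": {"targets": [[[0,0,0,-1.5,0,0,0],[0,0,0,-4,0,0,0],[0,0,0,-8,0,0,0],[0,0,0,-10,0,-5,0],[0,0,0,-14,0,-10,0],[0,0,0,-18,0,-15,0],[0,0,0,-18,6,-15,0],[0,0,0,-18,12,-15,0]]]}}

```text
time_s: 56.62
tool_pos: [0.4556, -0.1315, 0.2931]
tool_rot: [0.999, -0.042, 0.003, 0.001]
wrist_force: [1.2, -0.5, 0.1]
finger_gap: 0.0
```

Emit:
{"api": "servo_tool", "payload": {"targets": [[[0,0,0,-4,6,0,0],[0,0,0,-4,12,0,0],[0,0,0,-4,18,0,0],[0,0,0,-4,20,0,0],[0,0,0,-4,20,0,0]]]}}

```text
time_s: 57.25
tool_pos: [0.3974, -0.3273, 0.2905]
tool_rot: [0.999, -0.044, 0.0, -0.0]
wrist_force: [-0.3, 0.8, -0.1]
finger_gap: 0.0004
```

Run:
```python
from h import *
plan()
t=cam('top'); s=cam('scene')
g=cv2.cvtColor(t['img'],cv2.COLOR_BGR2HSV)
# columns across the front: rows of transitions between v=115..175
for u in (285,310,335,360,380,392):
    col=t['img'][118:165,u].astype(int).sum(1)//3; print(u,col.tolist())
# predicted rows of door outer top edge for theta 0, .025, .06, .2 rad at r=.3 and .1
for r in (.1,.2,.3):
  for th in (0,.03,.06,.2):
    a=np.radians(85)+th;n=a+np.pi/2;p=HN+r*np.array([np.cos(a),np.sin(a)]);
    print(r,th,[np.round(pix(t,(*(p+k*np.array([np.cos(n),np.sin(n)])),.185)),1).tolist() for k in (-.006,.006)])
parts(t)
```

```text
t 57.25 now [ 0.3974 -0.3273  0.2905] yb -95.1 gap 0.0004 F [-0.3  0.8 -0.1] q [-0.86  0.02  1.57  0.    1.55  0.8 ]
285 [168, 167, 166, 175, 190, 195, 197, 197, 200, 150, 97, 103, 150, 191, 200, 201, 200, 205, 159, 94, 57, 50, 51, 49, 50, 52, 50, 51, 48, 60, 76, 82, 80, 82, 79, 80, 81, 128, 138, 98, 79, 81, 81, 76, 75, 78, 76]
310 [165, 168, 168, 159, 189, 195, 193, 193, 197, 193, 119, 77, 69, 179, 196, 196, 199, 197, 190, 116, 62, 50, 49, 49, 51, 48, 49, 48, 50, 49, 48, 50, 82, 100, 85, 78, 131, 139, 139, 139, 141, 142, 138, 133, 131, 135, 132]
335 [167, 167, 166, 168, 176, 192, 197, 198, 198, 200, 150, 93, 80, 145, 190, 200, 201, 201, 203, 154, 91, 55, 48, 48, 48, 47, 49, 48, 48, 49, 48, 47, 58, 170, 119, 78, 76, 127, 137, 137, 143, 142, 134, 129, 129, 132, 134]
360 [177, 177, 177, 176, 168, 186, 189, 188, 189, 191, 190, 118, 93, 87, 182, 198, 197, 196, 198, 196, 121, 56, 46, 46, 46, 46, 46, 46, 44, 47, 44, 47, 45, 81, 93, 80, 78, 130, 138, 139, 145, 146, 146, 140, 137, 134, 135]
380 [175, 174, 174, 176, 176, 179, 188, 190, 190, 192, 195, 137, 93, 98, 144, 179, 186, 186, 187, 192, 135, 74, 48, 46, 43, 41, 42, 42, 43, 46, 60, 81, 78, 76, 78, 78, 77, 130, 140, 139, 142, 145, 146, 142, 141, 141, 138]
392 [157, 158, 157, 157, 157, 168, 188, 191, 191, 190, 195, 154, 93, 74, 86, 188, 209, 200, 218, 223, 158, 90, 73, 76, 78, 80, 80, 82, 81, 79, 81, 134, 102, 79, 78, 77, 75, 75, 127, 138, 140, 145, 146, 142, 140, 141, 142]
0.1 0 [[353.1, 131.8], [352.7, 136.6]]
0.1 0.03 [[352.9, 133.0], [352.8, 137.8]]
0.1 0.06 [[352.8, 134.2], [352.8, 139.1]]
0.1 0.2 [[352.9, 139.9], [353.6, 144.7]]
0.2 0 [[311.8, 128.6], [311.4, 133.5]]
0.2 0.03 [[311.6, 131.1], [311.3, 135.9]]
0.2 0.06 [[311.4, 133.5], [311.3, 138.3]]
0.2 0.2 [[311.7, 144.8], [312.3, 149.7]]
0.3 0 [[270.4, 125.5], [270.0, 130.3]]
0.3 0.03 [[270.0, 129.1], [269.8, 134.0]]
0.3 0.06 [[269.8, 132.7], [269.7, 137.6]]
0.3 0.2 [[270.2, 149.8], [270.8, 154.7]]
```

The door's top edge runs parallel to the cabinet's front edge, with a constant gap of about 3 px from column 285 to 392, so it is within about 0.005 rad of shut. I make one last check of the plunger and the parts through the clear roof, then hand in.

Run:
```python
from h import *
s=cam('scene');t=cam('top')
print([(a,x.round(1),b) for a,x,mm,b in blobs(mask(s['img'],'red'),20)])
h=t['img'].astype(int); sub=h[60:135,265:400]
for nm,m in (('blue',sub[...,0]-sub[...,2]>22),('green',(sub[...,1]-sub[...,2]>8)&(sub[...,1]-sub[...,0]>4))):
    print(nm,[(a,(c+[265,60]).round(1).tolist(),onz(t,*(c+[265,60]),.08).round(3).tolist()) for a,c,_,b in blobs(m.astype(np.uint8),12)])
a=np.radians(-131+90);print('tray ctr expected',np.array([.5976,.1265])+.23*np.array([np.cos(a),np.sin(a)]))
st=monitor.read_state();print(st['time_s'],abs(st['joint_velocities']).max())
ticket.hand_in()
```

```text
[(np.int32(130), array([125.8, 105.1]), array([121,  91,  11,  30], dtype=int32)), (np.int32(266), array([331.6, 235.4]), array([323, 225,  17,  21], dtype=int32))]
blue []
green []
tray ctr expected [ 0.7711832  -0.02439358]
57.45 0.00477679631100877
the job is handed in; nothing more can be done
```

I carried out every step and handed the job in at 57 s of robot time; the hand-in reports no verdict.

- **Loading:** Green, white (the leftmost look-alike) and blue went side by side on the tray; there was no orange part. The first two attempts on green closed above its web, because the real fingertips sat about 24 mm behind the reported TCP. I went lower after that and allowed for it in the later grips.
- **Plunger and tray:** I pulled the plunger and twisted it out, then swung the tray to its stop and backed it to the index hole. I then twisted the plunger back. In the scene view the wing stood at the same pixel rows as when it was home at the start.
- **Door:** I pushed it with 31 N until it would not move further. I did not clearly feel the catch click. In the top view the door edge ran parallel to the cabinet front to about 0.005 rad.

**Not confirmed:** My last colour check found no blue or green through the clear roof. All three parts were last seen on the tray after the swing, before the plunger dropped and the door closed; green was also visible just before the plunger was twisted back. The picture limit was used up before the door shut, so the door and the final plunger check rest on force and pixel numbers only.

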